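Hang the guard door on the dispensing cabinet

ROBOT

A 6-joint arm with a two-finger parallel gripper is mounted at the origin on the work surface. World frame = base frame: x ahead of the robot, y to its left, z up, the work surface at z = 0. Lengths are in m, angles in rad, forces in N, time in s.
With the tool pointing down it reaches from about 0.25 to 0.775 m from the base axis. Payload 4 kg.
Tool frame: the origin (TCP) lies between the finger pads; the fingertips stand 14 mm ahead of it and the grasp point (between the pads) lies 5 mm behind it (robot.tips_ahead is the distance from the TCP to the fingertips, in m); z points along the fingers, y is the direction in which the jaws open and shut (so a half turn about z gives the same grasp; the last joint's range is limited). The gripper opens to 94 mm and grips with 3 to 60 N. Pads are 16 mm wide; open, the fingers measure 119 mm over their backs; the gripper's body (75 mm by 177 mm) begins 78 mm behind the grasp point.
Start: joints at [1.014, 0.087, 1.371, -0, 1.684, -0.103], TCP at [0.241, 0.494, 0.22] pointing down, gripper open.
Joint ranges: [-3.1, 3.1], [-0.76, 2.03], [0.27, 2.55], [-1.08, 4.22], [0.17, 2.65], [-2.57, 2.57]. Speed limits (rad/s): [2.79, 2.79, 3.14, 3.14, 3.14, 3.14].

INTERFACE

Orientations are given as [roll, pitch, yaw] about the fixed x, y, z axes, in that order (R = Rz(yaw) Ry(pitch) Rx(roll)).
In Python, from bench import robot, optics, job gives the robot as it stands.
- The arm moves only by the tool apply_moves, never from a script. Its argument "moves" is a list of rows, each a list of 3 entries, a list of its own where there are three numbers: the shift along the tool's x, y, z in cm, then the turn, a rotation vector about the tool's x, y, z in rad, then the opening, from 0 (shut) to 1 (fully open). In form: [[[tx, ty, tz], [rx, ry, rz], grip], ...]. A call has exactly 10 rows; each row is the pose to reach, as a shift and turn from the pose commanded when the call began, along the tool's axes at that moment; what a row does not reach only later rows make up. A row lasts 1/12 s, in which the tool goes at most 41.7 mm and 7.16 degrees, less where a joint would pass 70% of its speed; a pose out of reach is approached as far as the arm can. A call with a gripper value outside its range is refused whole. The fingers move at their own pace and stop on an object; the grip force is fixed at half the most. Time passes only in rows, so rows that repeat a pose let the fingers close, or fill a call up. It gives the time, the measured TCP pose, the force and the opening at its end, in the units of the state.
- robot.get_obs(): the state, without advancing time (a new reading comes with each control period).
- optics.snapshot(name): name is "scene" or "top"; returns the picture (384x512x3 uint8, red, green, blue); there is no depth.
- optics.get_calibration(name): a dict with "fx", "fy", "cx", "cy" (pixels), "k1" (the pictures are not rectified: a ray, as slopes to the right and down, at radius r is drawn at 1 + k1 r^2 times it, then the intrinsics apply), "rvec" (rotation vector, rad) and "tvec" (3), from world to camera coordinates, as OpenCV has them. Camera axes: x right, y down, z forward; pixel columns grow to the right and rows downward; lengths in m; the calibration is good to about 2 mm. A picture is of the moment at which its call begins. get_calibration takes no time and is no camera call.
- job.close_job(): hands the job in, once; it reports no verdict.
The state is a dict: "time": time; "joint_positions": joint angles; "qvel": joint speeds; "joint_torque": joint torques, N m; "tool_pos": TCP position; "ee_rot": TCP orientation; "wrist_force": force on the tool from outside, world axes, zero at the start; "wrist_torque": the same for the moment, N m; "width": finger opening in m.
Only numpy, scipy, OpenCV 4.12 (cv2) and the standard library are available. Lean on these libraries where they do the work, as an engineer would, in place of code of your own. Each camera call takes 0.05 s, during which the arm holds its last target.

TASK

The grey guard door of the small dispensing cabinet lies on its back on the bench. Lean it on the sloping aluminium rest, lower edge against the lip and bar handle outwards, and let go of it, so that it can be taken again by its top edge; then hang it standing well open, both knuckles lowered fully home on the two hinge pins, and swing it shut flush with the cabinet front. Be gentle (no dropping, no slamming) and leave everything else on the bench where it is.

Things in the scene. Friction and masses are not known exactly. Their poses are not given: they have to be found in the camera images.
- door: Grey flat guard door, about 0.35 kg, lying loose on its back. Origin on the hinge line, level with the lower edge, in the plane of the back. Own axes: x up along the hinge line when hung, y from hinge line to free edge, z out of the front. Panel: x 0 to 130, y 18 to 173, z 0 to 12 mm; centre of mass near x 65, y 93. Two steel tube knuckles on the hinge line (y 0, z 11), strapped to the panel.
- handle (a point): Centre of the grip of the door's bar handle, at door x 65, y 95.5, z 46 mm. The steel bar runs along door y, 74 long, section 14 (along x) by 12 (along z), on two end posts 54 mm apart inside, with 28 mm free between bar and panel.
- top_edge (a point): Middle of the door's top edge (door x 130, y 95.5, z 6 mm): the 12 mm thick panel can be pinched here.
- foot (a point): Middle of the door's lower edge, on the back face (door x 0, y 95.5, z 0 mm).
- free_edge (a point): Middle of the door's free edge (door x 65, y 173, z 6 mm).
- knuckle_low (a point): Centre of the lower end of the lower knuckle's bore (door x 20, y 0, z 11 mm). The knuckle is 25 mm long (door x 20 to 45), outside diameter 22, bore 13.5 mm.
- knuckle_high (a point): Centre of the lower end of the upper knuckle's bore (door x 95, y 0, z 11 mm); same size, door x 95 to 120. The hung door has about 2.5 degrees of play and sags a little at the free edge.
- rest: Fixed aluminium rest: a 120 x 110 mm base plate and a plane 110 mm wide, 80 mm long, rising at 45 degrees towards the rest's own +x (level along y), with a lip 10 mm high at its lower edge. Origin at the centre of its underside. The door leans with its back on the plane and lower edge against the lip; its top 50 mm stand clear beyond the plane, so that fingers fit behind.
- seat (a point): Middle of the lower edge of the sloping plane, in the corner with the lip: rest x -35, y 0, z 25 mm. The door's foot point belongs here (40 mm either way is good enough).
- cabinet: Fixed grey open-fronted cabinet, 200 (x) x 150 (y) x 170 mm (z). Origin at the centre of its underside. Front face at its own y +75, looking to +y; hinge line upright at x -88, y 87 mm. Door hung and shut: door y along cabinet x, door z along cabinet y, back 1 mm off the front face, lower edge 35 mm up. It opens counterclockwise seen from above and stays where it is left.
- pin_low (a point): Foot of the lower hinge pin, at the top of its bracket: cabinet x -88, y 87, z 55 mm. Steel pin 10 mm thick pointing up, 22 high, the last 10 tapering to 3 mm. Bracket 10 mm high, reaching 10 mm round the pin.
- pin_high (a point): Foot of the upper hinge pin, the same in all but height: z 130 mm. Between the lower pin's tip and the underside of the upper bracket are 43 mm: the lower knuckle enters there sideways. Fully home, each knuckle stands on its bracket.
- mug: White mug, 80 mm across, 95 high, loose; leave it alone. Origin at the centre of its underside.
- jar: Small jar with a white cap, 52 mm across, 75 high, loose; leave it alone. Origin at the centre of its underside.
- bottle: Amber bottle, 64 mm across, 150 high, loose; leave it alone. Origin at the centre of its underside.
- tube: Grey square tube, open at the top, 45 x 45 x 85 mm, loose; leave it alone. Origin at the centre of its underside.
- black_box: Black box, 90 x 70 x 60 mm, loose; leave it alone. Origin at the centre of its underside.
- dish: Metal dish, 90 mm across, 35 high, loose; leave it alone. Origin at the centre of its underside.
Mind the look-alikes: they are no part of the job. Several things have the shape of the door; the one meant has the colours described above. What is shaped like the rest but green is not meant.

How it is judged:
On the way, in this order (a step that is already met when the one before it is completed fails the run):
1. the door leans on the rest, top edge up and handle outwards, foot point within 40 mm of the seat, released and still (distance between foot and seat below 0.04 m and angle between door's own x axis and vertical between 0.62 and 0.95 rad and angle between door's own z axis and vertical between 0.62 and 0.95 rad and linear speed of door below 0.03 m/s and contact force between the fingers and door below 0.5 N), for 0.3 s.
2. the door hangs with both knuckles fully down on the pins (within 6 mm), at least about 25 degrees open (distance between knuckle_low and pin_low below 0.006 m and distance between knuckle_high and pin_high below 0.006 m and y of free_edge in the frame of cabinet above 0.155 m), for 0.2 s.
At the end, for the whole second after the job is handed in: the door hangs with both knuckles within 6 mm of fully down on their pins, shut: its free edge within 8 mm of where it lies flush against the cabinet front, and at rest, released (distance between knuckle_low and pin_low below 0.006 m and distance between knuckle_high and pin_high below 0.006 m and y of free_edge in the frame of cabinet below 0.09 m and x of free_edge in the frame of cabinet above 0.06 m and linear speed of door below 0.02 m/s and angular speed of door below 0.1 rad/s); the robot touches nothing.
It fails at once if the door is dropped or slammed on the cabinet (over 60 N) (contact force between door and cabinet above 60 N).
It fails at once if the door is dropped on the rest (over 60 N with the fingers off it) (contact force between door and rest above 60 N and contact force between the fingers and door below 0.5 N).
It fails at once if a bystander (mug, jar, bottle, tube, black box or dish) is shifted by over 20 mm (distance of any of mug, jar, bottle, tube, black_box, dish from where it was at the start of the episode above 0.02 m).
It also fails if it takes over 72 s, if anything falls off the work surface, if the arm or the gripper's body presses on something with over 40 N, if the wrist force passes 120 N, or if a joint passes its speed limit or range.

## Working session

There is one attempt and no reset: what is moved stays moved. The work goes in short steps, Python scripts to look and compute and a tool call to move; the robot and the scene stay as the last step left them, time stands still between calls to the robot, and variables do not carry over. Pictures are saved under pics/ and viewed, and the job is handed in when it is done.

Besides the shell and the picture viewer there is one more tool, called after "Request:" as name(argument=value, ...), one argument or row to a line, values as JSON. apply_moves: Moves the arm, as the interface text tells. Its arguments: {"type":"object","properties":{"moves":{"type":"array"}},"required":["moves"]}

```bash
ls; mkdir -p pics; cat > h.py <<'E'
import numpy as np, cv2
from scipy.spatial.transform import Rotation as Ro
from bench import robot, optics, job
def snap(n,f):
    im=optics.snapshot(n); cv2.imwrite('pics/'+f,cv2.cvtColor(im,cv2.COLOR_RGB2BGR)); return im
E
python3 - <<'E'
from h import *
for n in('scene','top'):
    im=snap(n,n+'0.png'); 
    print(n,optics.get_calibration(n))
print(robot.get_obs())
print(robot.tips_ahead)
E
```

```text
pics
scene {'fx': 377.92134633046993, 'fy': 377.92134633046993, 'cx': 247.42390063246495, 'cy': 186.30965407800883, 'k1': -0.08231718785558789, 'rvec': array([ 2.42099862,  0.96477177, -0.28789556]), 'tvec': array([-0.41565014, -0.19776415,  1.51498565])}
top {'fx': 396.24341625636595, 'fy': 396.24341625636595, 'cx': 256.94903621200535, 'cy': 197.85207060446962, 'k1': -0.08095830572067206, 'rvec': array([ 1.98314026, -2.21833291,  0.25494394]), 'tvec': array([0.1131451 , 0.51815798, 1.21468227])}
{'time': 0.1, 'joint_positions': array([ 1.01386615e+00,  8.78380746e-02,  1.37204291e+00, -2.13632577e-05,
        1.68357613e+00, -1.03085690e-01]), 'qvel': array([-6.97914063e-04, -4.03310116e-03, -3.51916926e-03, -1.01817827e-05,
       -3.53576825e-04,  8.74947945e-05]), 'joint_torque': array([ 1.43757487e-03, -3.41250229e+01, -3.03302944e+01,  7.19311740e-02,
        3.04003386e-02, -1.04065141e-04]), 'tool_pos': array([0.24090177, 0.4939434 , 0.21847524]), 'ee_rot': array([-3.13973590e+00, -1.70739800e-04,  2.68774563e+00]), 'wrist_force': array([-0.65036483,  0.54291049,  0.33124122]), 'wrist_torque': array([ 0.04051481, -0.02840419,  0.02236917]), 'width': 0.09396645564113898}
0.014
```

View pics/scene0.png

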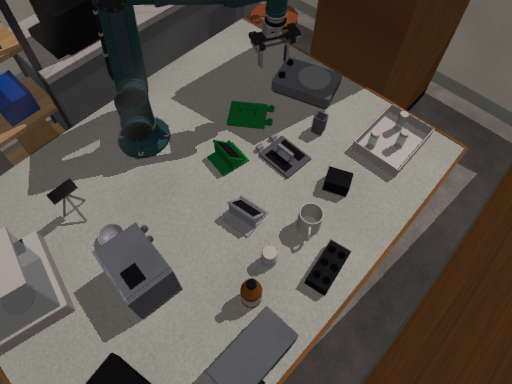

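View pics/top0.png

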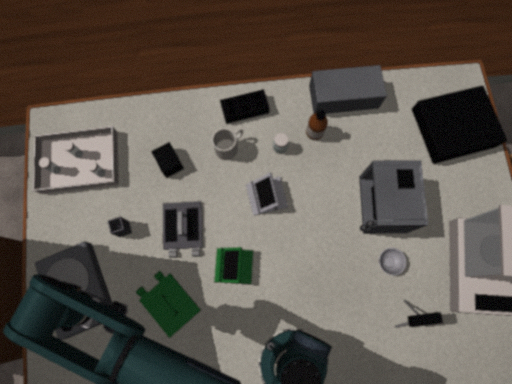

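```bash
python3 - <<'E'
from h import *
t=cv2.imread('pics/top0.png'); s=cv2.imread('pics/scene0.png')
def cr(im,x0,y0,w,h,f): return cv2.resize(im[y0:y0+h,x0:x0+w],None,fx=f,fy=f,interpolation=cv2.INTER_CUBIC)
cv2.imwrite('pics/a.png',np.hstack([cr(t,145,160,150,110,2.6),cr(t,340,140,150,110,2.6)]))
cv2.imwrite('pics/b.png',np.hstack([cr(s,190,130,140,140,2.8),cr(s,80,205,140,140,2.8)]))
E
```

```text
(no output)
```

View pics/a.png

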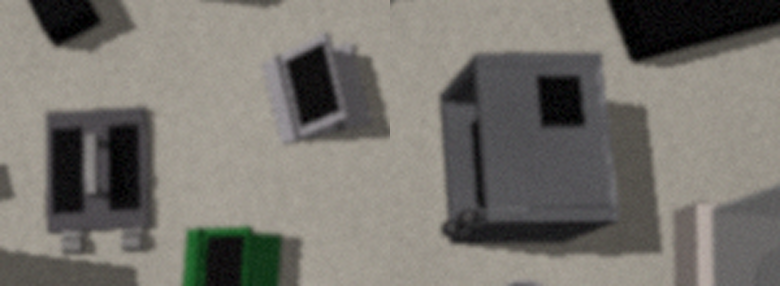

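View pics/b.png

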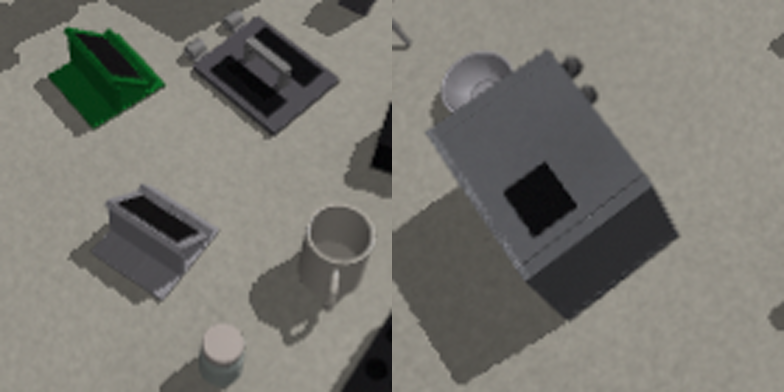

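Door candidates: the grey one at scene (284,155) / top (183,227) and the green one at scene (248,115) / top (170,305). The grey one matches the description, and the crop confirms its colour, bar handle and knuckles. Rest candidates: grey at scene (240,213) / top (265,193), which fits, and green at scene (228,155), which doesn't. The cabinet is at scene (137,268) / top (393,197), with its pins at top (366,225).

```bash
cat >> h.py <<'E'
C={n:optics.get_calibration(n) for n in('scene','top')}
def K(c): return np.array([[c['fx'],0,c['cx']],[0,c['fy'],c['cy']],[0,0,1]]),np.array([c['k1'],0,0,0.])
def proj(n,P):
    c=C[n];k,d=K(c);return cv2.projectPoints(np.float64(P).reshape(-1,1,3),c['rvec'],c['tvec'],k,d)[0].reshape(-1,2)
def ray(n,uv):
    c=C[n];k,d=K(c);u=cv2.undistortPoints(np.float64(uv).reshape(-1,1,2),k,d).reshape(-1,2)
    R=cv2.Rodrigues(c['rvec'])[0];D=np.c_[u,np.ones(len(u))]@R; return -R.T@c['tvec'],D
def onz(n,uv,z):
    o,D=ray(n,uv); return o+D*((z-o[2])/D[:,2])[:,None]
def crop(n,im,x0,y0,w,h,f,out):
    a=cv2.resize(im[y0:y0+h,x0:x0+w],None,fx=f,fy=f,interpolation=cv2.INTER_CUBIC)
    if a.shape[2]==3: a=np.clip(a.astype(float)*1.3,0,255).astype(np.uint8)
    for x in range(x0 - x0%10+10,x0+w,10):
        cv2.line(a,((x-x0)*f,0),((x-x0)*f,6),(0,255,255),1); cv2.putText(a,str(x),((x-x0)*f,16),0,.35,(0,255,255),1)
    for y in range(y0-y0%10+10,y0+h,10):
        cv2.line(a,(0,(y-y0)*f),(6,(y-y0)*f),(0,255,255),1); cv2.putText(a,str(y),(8,(y-y0)*f+4),0,.35,(0,255,255),1)
    cv2.imwrite('pics/'+out,a)
E
python3 - <<'E'
from h import *
t=cv2.imread('pics/top0.png'); s=cv2.imread('pics/scene0.png')
crop('top',t,150,190,70,75,8,'d_top.png')
crop('scene',s,245,125,75,60,8,'d_sc.png')
crop('top',t,240,165,50,55,10,'r_top.png')
crop('scene',s,215,190,60,50,10,'r_sc.png')
crop('top',t,345,150,90,90,6,'c_top.png')
crop('scene',s,85,215,105,105,5,'c_sc.png')
for n in('scene','top'): print(n,ray(n,[[0,0]])[0])
E
```

```text
scene [ 0.97959543 -0.41541777  1.17255196]
top [0.23754988 0.08449787 1.30121969]
```

View pics/d_top.png

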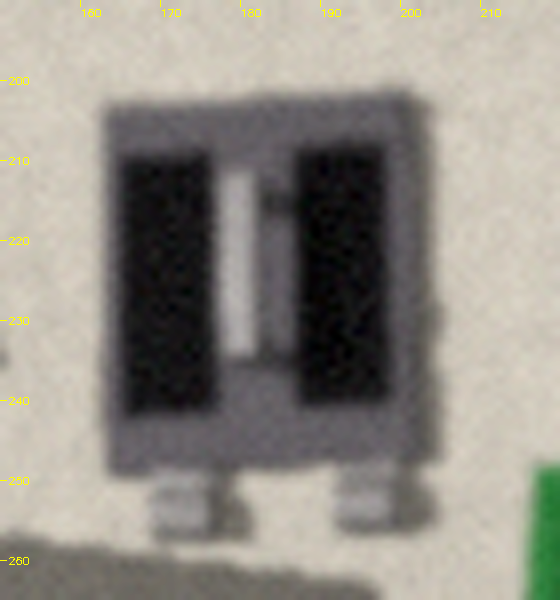

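View pics/d_sc.png

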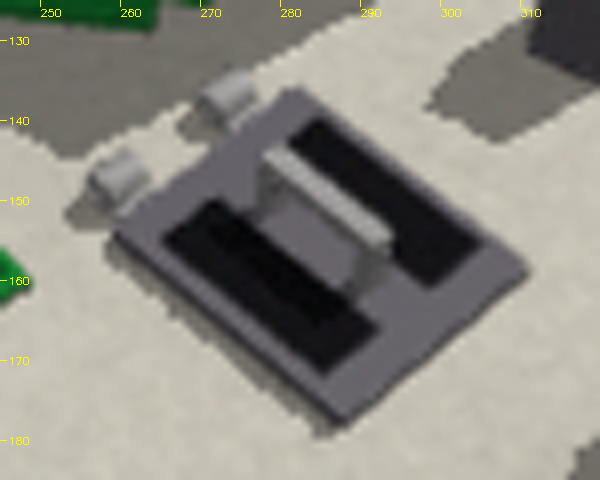

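View pics/r_top.png

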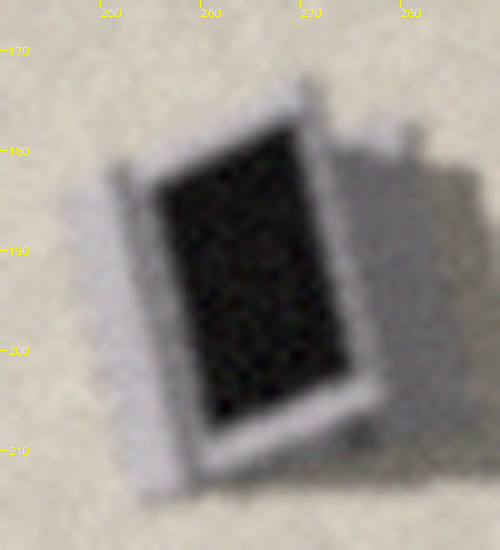

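View pics/r_sc.png

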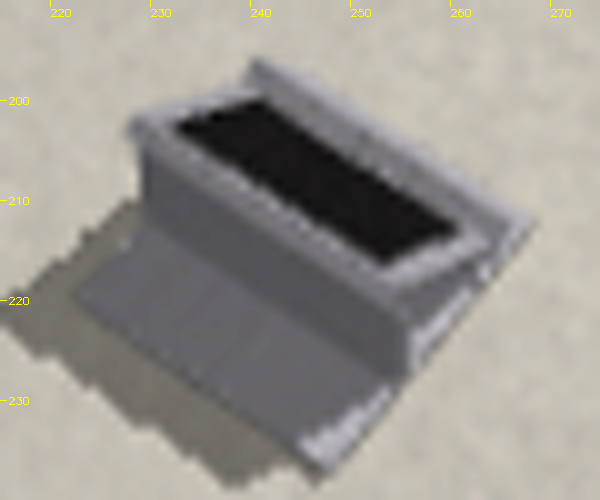

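View pics/c_top.png

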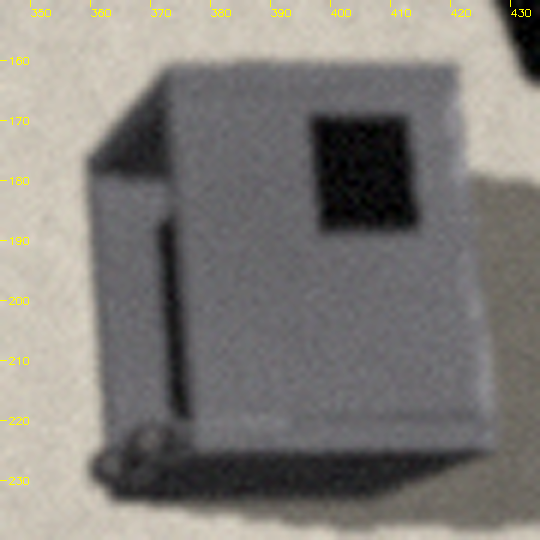

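View pics/c_sc.png

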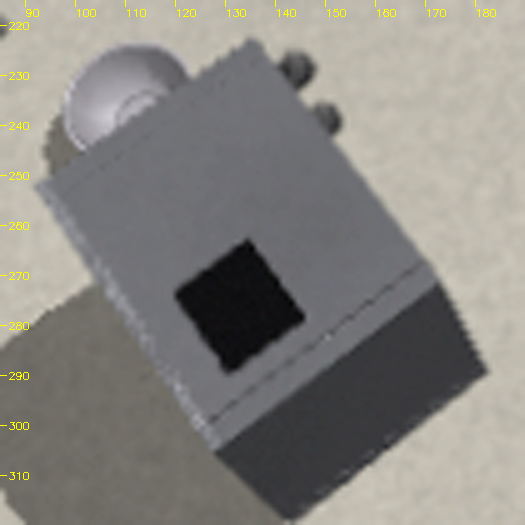

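```bash
python3 - <<'E'
from h import *
np.set_printoptions(precision=4,suppress=True)
print('door z=.012'); 
A=onz('scene',[[281,136],[310,158.5],[287.5,177],[259.3,153.6]],.012);print(A)
B=onz('top',[[163.3,203.3],[199.9,202],[201.5,247.8],[163.8,249.3]],.012);print(B)
print('bar', onz('scene',[[280,144.5],[292.3,155.2]],.052), onz('top',[[179.6,211.5],[179.8,234]],.052))
print('cab z=.17'); 
print(onz('scene',[[92.6,252.4],[136.4,222.6],[172.4,271.4],[127.6,305.4]],.17))
print(onz('top',[[373,161],[420,161],[426,225],[376,225]],.17))
print('pins');print(onz('top',[[369,222.5]],.152),onz('top',[[362,227.5]],.077)); print(onz('scene',[[143,229],[149.5,239]],.152),onz('scene',[[143,229],[149.5,239]],.077))
print('rest base'); print(onz('scene',[[222,219.5],[247,237.5],[268.5,212]],.003),)
print(onz('top',[[246.5,184],[253,214.5]],.003))
E
```

```text
door z=.012
[[0.403  0.373  0.012 ]
 [0.5561 0.365  0.012 ]
 [0.5485 0.2412 0.012 ]
 [0.3996 0.2494 0.012 ]]
[[0.5553 0.3671 0.012 ]
 [0.546  0.2444 0.012 ]
 [0.393  0.2515 0.012 ]
 [0.4014 0.3747 0.012 ]]
bar [[0.4473 0.3117 0.052 ]
 [0.5135 0.3049 0.052 ]] [[0.5124 0.3073 0.052 ]
 [0.4395 0.3116 0.052 ]]
cab z=.17
[[ 0.3693 -0.43    0.17  ]
 [ 0.3855 -0.2818  0.17  ]
 [ 0.5793 -0.3057  0.17  ]
 [ 0.5647 -0.4515  0.17  ]]
[[ 0.5763 -0.3038  0.17  ]
 [ 0.5608 -0.4484  0.17  ]
 [ 0.3654 -0.4256  0.17  ]
 [ 0.3826 -0.2776  0.17  ]]
pins
[[ 0.3947 -0.2638  0.152 ]] [[ 0.3918 -0.2618  0.077 ]]
[[ 0.4066 -0.2787  0.152 ]
 [ 0.4467 -0.2857  0.152 ]] [[ 0.3645 -0.2687  0.077 ]
 [ 0.4076 -0.2762  0.077 ]]
rest base
[[ 0.4946 -0.045   0.003 ]
 [ 0.6048 -0.0347  0.003 ]
 [ 0.5922  0.0878  0.003 ]]
[[0.5929 0.0831 0.003 ]
 [0.4857 0.0727 0.003 ]]
```

```bash
cat >> h.py <<'E'
np.set_printoptions(precision=4,suppress=True)
def fit2(loc,w):  # planar rigid fit (Kabsch via scipy), world = Rz(a)*loc + t
    loc=np.float64(loc);w=np.float64(w);a=loc-loc.mean(0);b=w-w.mean(0)
    th=np.arctan2((a[:,0]*b[:,1]-a[:,1]*b[:,0]).sum(),(a*b).sum())
    R=np.array([[np.cos(th),-np.sin(th)],[np.sin(th),np.cos(th)]])
    t=w.mean(0)-R@loc.mean(0); return th,t,w-(loc@R.T+t)
E
python3 - <<'E'
from h import *
dS=onz('scene',[[281,136],[310,158.5],[287.5,177],[259.3,153.6]],.012)[:,:2]
dT=onz('top',[[163.3,203.3],[199.9,202],[201.5,247.8],[163.8,249.3]],.012)[:,:2]
# loc coords door (x,y)
def pr(n,r): print(n,'yaw deg',np.degrees(r[0]),'t',r[1],'rms',np.sqrt((r[2]**2).mean()))
lS=[[0,18],[0,173],[130,173],[130,18]]; lT=[[0,173],[130,173],[130,18],[0,18]]
lS=np.array(lS)/1e3;lT=np.array(lT)/1e3
pr('dS',fit2(lS,dS));pr('dT',fit2(lT,dT));r=fit2(np.r_[lS,lT],np.r_[dS,dT]);pr('d',r)
c,s=np.cos(r[0]),np.sin(r[0]);print('handle',np.array([[c,-s],[s,c]])@[.065,.0955]+r[1])
cS=onz('scene',[[92.6,252.4],[136.4,222.6],[172.4,271.4],[127.6,305.4]],.17)[:,:2]
cT=onz('top',[[373,161],[420,161],[426,225],[376,225]],.17)[:,:2]
lS=np.array([[-100,-75],[-100,75],[100,75],[100,-75]])/1e3; lT=np.array([[100,75],[100,-75],[-100,-75],[-100,75]])/1e3
pr('cS',fit2(lS,cS));pr('cT',fit2(lT,cT));r=fit2(np.r_[lS,lT],np.r_[cS,cT]);pr('c',r)
c,s=np.cos(r[0]),np.sin(r[0]);h=np.array([[c,-s],[s,c]])@[-.088,.087]+r[1];print('hinge',h)
for n in('scene','top'): print(n,proj(n,[[*h,.055],[*h,.077],[*h,.130],[*h,.152]]))
rw=np.array([[.4946,-.045],[.6048,-.0347],[.5922,.0878],[.5929,.0831],[.4857,.0727]])
r=fit2(np.array([[60,-55],[60,55],[-60,55],[-60,55],[-60,-55]])/1e3,rw);pr('rest',r)
c,s=np.cos(r[0]),np.sin(r[0]);R=np.array([[c,-s],[s,c]]);print('seat',R@[-.035,0]+r[1])
pts=[[-.035,-.055,.025],[-.035,.055,.025],[.0216,.055,.0816],[.0216,-.055,.0816]]
P=[[*(R@p[:2]+r[1]),p[2]] for p in pts]
for n in('scene','top'): print(n,proj(n,P))
E
```

```text
dS yaw deg -92.85940409369111 t [0.3846 0.3768] rms 0.0026866363602477033
dT yaw deg -93.29167002618755 t [0.3823 0.3798] rms 0.0025605595107889884
d yaw deg -93.076371651772 t [0.3835 0.3783] rms 0.0029437557184411683
handle [0.4753 0.3083]
cS yaw deg -6.41817307846936 t [ 0.4747 -0.3672] rms 0.0017840345969474733
cT yaw deg -6.886580595084966 t [ 0.4713 -0.3638] rms 0.001911406209903506
c yaw deg -6.652272413778653 t [ 0.473  -0.3655] rms 0.0025430644070671034
hinge [ 0.3957 -0.2689]
scene [[150.4979 238.004 ]
 [148.9498 235.1309]
 [145.0215 227.827 ]
 [143.3027 224.6253]]
top [[362.2371 227.1436]
 [364.0287 226.0437]
 [368.6058 223.2317]
 [370.6226 221.9917]]
rest yaw deg -84.33571295140436 t [0.5443 0.0198] rms 0.001397393545563038
seat [0.5408 0.0546]
scene [[238.9872 197.8435]
 [264.0627 214.733 ]
 [254.1872 218.7595]
 [227.9746 200.7932]]
top [[260.031  212.3466]
 [253.0994 180.7532]
 [270.1412 172.4288]
 [277.7029 205.1796]]
```

```bash
cat >> h.py <<'E'
def doorR(yaw,tilt=0): # tilt: x axis raised by tilt
    return (Ro.from_euler('z',yaw)*Ro.from_euler('y',-tilt)).as_matrix()
def wrist(R,p,ph,L=.22):
    wc=p-L*R[:,2]; q1=np.arctan2(wc[1],wc[0])
    M=Ro.from_euler('y',-ph)*Ro.from_euler('z',-q1)*Ro.from_matrix(R)*Ro.from_euler('z',-np.pi/2)
    return wc,q1,M.as_euler('ZYZ')
RANGE='q4[-1.08,4.22] q5[.17,2.65] q6[-2.57,2.57]'
E
python3 - <<'E'
from h import *
def tool(z,y): z=np.array(z);y=np.array(y);return np.c_[np.cross(y,z),y,z]
def show(n,R,p):
    for s in(1,-1):
        Rs=R@np.diag([s,s,1]); 
        for ph in(1.3,1.6,1.9):
            wc,q1,e=wrist(Rs,p,ph); print(n,s,ph,'wc',wc,'q1 %.2f'%q1,e)
D=doorR(np.radians(-93.08)); show('A',tool(-D[:,2],D[:,0]),np.array([.475,.308,.041]))
D=doorR(np.radians(-84.3),np.pi/4); f=np.array([.541,.055,.025])
show('B',tool(-D[:,2],D[:,0]),f+D@[.065,0,.046])
show('C',tool(-D[:,0],-D[:,2]),f+D@[.118,0,.006])
for th in(30,60,90):
    a=np.radians(th-6.65); y=np.array([np.cos(a),np.sin(a),0]);z=np.array([-np.sin(a),np.cos(a),0])
    show('D%d'%th,tool([0,0,-1],-z),np.array([.3957,-.2689,.18])+.0955*y)
E
```

```text
A 1 1.3 wc [0.475 0.308 0.261] q1 0.58 [0.     1.8416 2.1998]
A 1 1.6 wc [0.475 0.308 0.261] q1 0.58 [0.     1.5416 2.1998]
A 1 1.9 wc [0.475 0.308 0.261] q1 0.58 [0.     1.2416 2.1998]
A -1 1.3 wc [0.475 0.308 0.261] q1 0.58 [ 0.      1.8416 -0.9418]
A -1 1.6 wc [0.475 0.308 0.261] q1 0.58 [ 0.      1.5416 -0.9418]
A -1 1.9 wc [0.475 0.308 0.261] q1 0.58 [-0.      1.2416 -0.9418]
B 1 1.3 wc [0.5269 0.1964 0.2591] q1 0.36 [-0.8238  1.9418  1.5539]
B 1 1.6 wc [0.5269 0.1964 0.2591] q1 0.36 [-0.7652  1.7307  1.7754]
B 1 1.9 wc [0.5269 0.1964 0.2591] q1 0.36 [-0.7546  1.5125  1.9819]
B -1 1.3 wc [0.5269 0.1964 0.2591] q1 0.36 [-0.8238  1.9418 -1.5877]
B -1 1.6 wc [0.5269 0.1964 0.2591] q1 0.36 [-0.7652  1.7307 -1.3662]
B -1 1.9 wc [0.5269 0.1964 0.2591] q1 0.36 [-0.7546  1.5125 -1.1597]
C 1 1.3 wc [ 0.5643 -0.1786  0.2682] q1 -0.31 [0.8196 2.0468 1.4807]
C 1 1.6 wc [ 0.5643 -0.1786  0.2682] q1 -0.31 [0.7376 1.8323 1.2552]
C 1 1.9 wc [ 0.5643 -0.1786  0.2682] q1 -0.31 [0.7076 1.6065 1.0551]
C -1 1.3 wc [ 0.5643 -0.1786  0.2682] q1 -0.31 [ 0.8196  2.0468 -1.6608]
C -1 1.6 wc [ 0.5643 -0.1
[... 740 characters left out ...]
 ] q1 -0.40 [-0.      1.2416  0.238 ]
D60 -1 1.3 wc [ 0.4527 -0.1923  0.4   ] q1 -0.40 [ 0.      1.8416 -2.9036]
D60 -1 1.6 wc [ 0.4527 -0.1923  0.4   ] q1 -0.40 [ 0.      1.5416 -2.9036]
D60 -1 1.9 wc [ 0.4527 -0.1923  0.4   ] q1 -0.40 [-0.      1.2416 -2.9036]
D90 1 1.3 wc [ 0.4068 -0.174   0.4   ] q1 -0.40 [ 0.      1.8416 -0.2882]
D90 1 1.6 wc [ 0.4068 -0.174   0.4   ] q1 -0.40 [ 0.      1.5416 -0.2882]
D90 1 1.9 wc [ 0.4068 -0.174   0.4   ] q1 -0.40 [ 0.      1.2416 -0.2882]
D90 -1 1.3 wc [ 0.4068 -0.174   0.4   ] q1 -0.40 [0.     1.8416 2.8534]
D90 -1 1.6 wc [ 0.4068 -0.174   0.4   ] q1 -0.40 [0.     1.5416 2.8534]
D90 -1 1.9 wc [ 0.4068 -0.174   0.4   ] q1 -0.40 [0.     1.2416 2.8534]
```

```bash
cat >> h.py <<'E'
def tool(z,y): z=np.array(z);y=np.array(y);return np.c_[np.cross(y,z),y,z]
def cur():
    o=robot.get_obs(); return o,np.array(o['tool_pos']),Ro.from_euler('xyz',o['ee_rot']).as_matrix()
def plan(p,R=None):
    o,c,Rc=cur(); R=Rc if R is None else R
    print('t %.2f'%o['time'],'pos',c,'F',o['wrist_force'],'w %.4f'%o['width'],'q',o['joint_positions'])
    d=Rc.T@(np.array(p)-c)*100; r=Ro.from_matrix(Rc.T@R).as_rotvec()
    print('shift',np.round(d,2),'turn',np.round(r,3),'|d|cm %.1f |r| %.2f'%(np.linalg.norm(d),np.linalg.norm(r)))
DY=np.radians(-93.08); HAND=np.array([.4753,.3083])
RD=np.radians(-84.3); SEAT=np.array([.5408,.0546,.025])
CY=np.radians(-6.65); HINGE=np.array([.3957,-.2689]); 
D0=doorR(DY); RA=tool(-D0[:,2],D0[:,0])
DL=doorR(RD,np.pi/4); RB=tool(-DL[:,2],DL[:,0]); RC=tool(-DL[:,0],-DL[:,2])
E
python3 - <<'E'
from h import *
plan([*HAND,.14],RA)
E
```

```text
t 0.10 pos [0.2409 0.4939 0.2185] F [-0.6504  0.5429  0.3312] w 0.0940 q [ 1.0139  0.0878  1.372  -0.      1.6836 -0.1031]
shift [-29.21  -6.39   7.85] turn [-0.001  0.002  2.742] |d|cm 30.9 |r| 2.74
```

Request:
apply_moves(
  moves=[
    [[-1.3,-0.3,0],[0,0,0.12],1],
    [[-2.6,-0.6,0],[0,0,0.24],1],
    [[-3.9,-0.9,0],[0,0,0.36],1],
    [[-5.2,-1.2,0],[0,0,0.48],1],
    [[-6.5,-1.5,0],[0,0,0.6],1],
    [[-7.8,-1.8,0],[0,0,0.72],1],
    [[-9.1,-2.1,0],[0,0,0.84],1],
    [[-10.4,-2.4,0],[0,0,0.96],1],
    [[-11.7,-2.7,0],[0,0,1.08],1],
    [[-13.0,-3.0,0],[0,0,1.2],1],
  ],
)

```text
time: 0.93
tool_pos: [0.3451, 0.4097, 0.2188]
ee_rot: [-3.141, 0.001, 1.482]
wrist_force: [0.1, 0.1, 0.3]
width: 0.094
```

```bash
python3 - <<'E'
from h import *
plan([*HAND,.14],RA)
E
```

```text
t 0.93 pos [0.3451 0.4097 0.2188] F [0.1141 0.1272 0.2752] w 0.0940 q [0.765  0.0563 1.4049 0.     1.6816 0.8539]
shift [-8.94 13.88  7.88] turn [0.    0.001 1.536] |d|cm 18.3 |r| 1.54
```

Request:
apply_moves(
  moves=[
    [[-0.7,1.1,0.4],[0,0,0.124],1],
    [[-1.4,2.2,0.8],[0,0,0.248],1],
    [[-2.1,3.3,1.2],[0,0,0.372],1],
    [[-2.8,4.4,1.6],[0,0,0.496],1],
    [[-3.5,5.5,2.0],[0,0,0.62],1],
    [[-4.2,6.6,2.4],[0,0,0.744],1],
    [[-4.9,7.7,2.8],[0,0,0.868],1],
    [[-5.6,8.8,3.2],[0,0,0.992],1],
    [[-6.3,9.9,3.6],[0,0,1.116],1],
    [[-7.0,11.0,4.0],[0,0,1.24],1],
  ],
)

```text
time: 1.77
tool_pos: [0.4488, 0.3309, 0.1786]
ee_rot: [3.141, 0.001, 0.242]
wrist_force: [-0.1, -0.3, -1.0]
width: 0.0938
```

```bash
python3 - <<'E'
from h import *
plan([*HAND,.0425],RA)
E
```

```text
t 1.77 pos [0.4488 0.3309 0.1786] F [-0.0837 -0.2738 -0.9649] w 0.0938 q [0.5336 0.1164 1.4197 0.0001 1.6067 1.8628]
shift [ 2.05  2.82 13.61] turn [0.    0.001 0.295] |d|cm 14.0 |r| 0.30
```

Request:
apply_moves(
  moves=[
    [[0.7,0.9,1.5],[0,0,0.1],0.7],
    [[1.4,1.9,3.0],[0,0,0.2],0.6],
    [[2.05,2.8,4.5],[0,0,0.295],0.5],
    [[2.05,2.8,6.5],[0,0,0.295],0.5],
    [[2.05,2.8,8.5],[0,0,0.295],0.5],
    [[2.05,2.8,10.5],[0,0,0.295],0.5],
    [[2.05,2.8,12.0],[0,0,0.295],0.5],
    [[2.05,2.8,13.0],[0,0,0.295],0.5],
    [[2.05,2.8,13.6],[0,0,0.295],0.5],
    [[2.05,2.8,13.6],[0,0,0.295],0.5],
  ],
)

```text
time: 2.6
tool_pos: [0.4744, 0.3089, 0.0418]
ee_rot: [3.14, 0.003, -0.047]
wrist_force: [0.4, 0.2, 0.7]
width: 0.0472
```

```bash
python3 - <<'E'
from h import *
plan([*HAND,.0415],RA)
a=snap('scene','s1.png')
crop('scene',cv2.imread('pics/s1.png'),230,90,100,100,6,'s1c.png')
E
```

```text
t 2.60 pos [0.4744 0.3089 0.0418] F [0.3723 0.1808 0.7436] w 0.0472 q [0.477  0.2258 1.5744 0.0001 1.3444 2.095 ]
shift [0.09 0.06 0.03] turn [0.002 0.003 0.007] |d|cm 0.1 |r| 0.01
```

View pics/s1c.png

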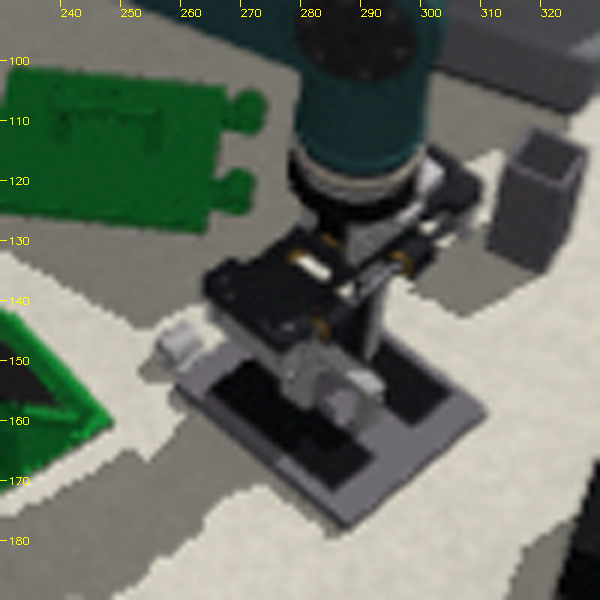

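The fingers straddle the bar at about (291,155), so I'm closing now.

Request:
apply_moves(
  moves=[
    [[0.1,0.06,0],[0,0,0.007],0.3],
    [[0.1,0.06,0],[0,0,0.007],0.15],
    [[0.1,0.06,0],[0,0,0.007],0],
    [[0.1,0.06,0],[0,0,0.007],0],
    [[0.1,0.06,0],[0,0,0.007],0],
    [[0.1,0.06,0],[0,0,0.007],0],
    [[0.1,0.06,0],[0,0,0.007],0],
    [[0.1,0.06,0],[0,0,0.007],0],
    [[0.1,0.06,-0.3],[0,0,0.007],0],
    [[0.1,0.06,-0.8],[0,0,0.007],0],
  ],
)

```text
time: 3.48
tool_pos: [0.4751, 0.3079, 0.05]
ee_rot: [3.139, 0.003, -0.054]
wrist_force: [0.3, -0.4, -3.0]
width: 0.0135
```

```bash
python3 - <<'E'
from h import *
o,c,R=cur(); print(c,o['width'],o['wrist_force'],o['wrist_torque'])
# handle grasp in TCP: handle = TCP -5mm*z + offset; target on rest
H=SEAT+DL@[.065,0,.046]; print('H',H)
# hover 60mm out along door z, and 5 along +x
plan(H+DL@[.02,0,.08]+.005*RB[:,2],RB)
E
```

```text
[0.4751 0.3079 0.05  ] 0.013460565826939233 [ 0.2928 -0.3544 -2.9727] [-0.0053  0.1085 -0.0267]
H [0.5421 0.0412 0.1035]
t 3.48 pos [0.4751 0.3079 0.05  ] F [ 0.2928 -0.3544 -2.9727] w 0.0135 q [ 0.4751  0.2189  1.5652 -0.0004  1.3614  2.1002]
shift [  7.5   22.45 -12.03] turn [-0.782  0.063 -0.144] |d|cm 26.6 |r| 0.80
```

Request:
apply_moves(
  moves=[
    [[0,0,-1.5],[0,0,0],0],
    [[0,0,-4.0],[0,0,0],0],
    [[0.3,1.0,-6.5],[-0.08,0.006,-0.014],0],
    [[0.9,2.6,-9.0],[-0.16,0.012,-0.029],0],
    [[1.6,4.6,-11.0],[-0.24,0.019,-0.043],0],
    [[2.3,6.8,-13.0],[-0.32,0.025,-0.058],0],
    [[3.0,9.0,-14.5],[-0.4,0.032,-0.072],0],
    [[3.7,11.2,-15.5],[-0.48,0.038,-0.086],0],
    [[4.4,13.2,-16.0],[-0.56,0.044,-0.1],0],
    [[5.0,15.0,-16.0],[-0.62,0.05,-0.113],0],
  ],
)

```text
time: 4.32
tool_pos: [0.5189, 0.1561, 0.2127]
ee_rot: [2.518, -0.014, 0.068]
wrist_force: [0.3, 1.0, -3.2]
width: 0.0138
```

```bash
python3 - <<'E'
from h import *
o,c,R=cur(); print(c,o['width'],o['wrist_force'],o['wrist_torque'])
H=SEAT+DL@[.065,0,.046]
plan(H+DL@[.02,0,.06]+.005*RB[:,2],RB)
E
```

```text
[0.5189 0.1561 0.2127] 0.013758864474334095 [ 0.3212  0.9592 -3.2359] [ 0.6574  0.1667 -0.0153]
t 4.32 pos [0.5189 0.1561 0.2127] F [ 0.3212  0.9592 -3.2359] w 0.0138 q [ 0.5191  0.2487  1.3243 -0.5782  1.8155  1.9545]
shift [1.39 4.13 9.91] turn [-0.162  0.01  -0.034] |d|cm 10.8 |r| 0.17
```

Request:
apply_moves(
  moves=[
    [[0.2,0.6,0.7],[-0.03,0,-0.006],0],
    [[0.4,1.2,2.2],[-0.06,0,-0.012],0],
    [[0.6,1.8,3.7],[-0.09,0,-0.018],0],
    [[0.8,2.4,5.2],[-0.12,0.01,-0.024],0],
    [[1.0,3.0,6.7],[-0.15,0.01,-0.03],0],
    [[1.2,3.6,8.2],[-0.162,0.01,-0.034],0],
    [[1.39,4.13,9.4],[-0.162,0.01,-0.034],0],
    [[1.39,4.13,9.9],[-0.162,0.01,-0.034],0],
    [[1.39,4.13,9.9],[-0.162,0.01,-0.034],0],
    [[1.39,4.13,9.9],[-0.162,0.01,-0.034],0],
  ],
)

```text
time: 5.15
tool_pos: [0.5389, 0.0663, 0.1554]
ee_rot: [2.359, 0.001, 0.098]
wrist_force: [0.1, -0.5, -2.2]
width: 0.0136
```

```bash
python3 - <<'E'
from h import *
o,c,R=cur(); print(c,o['width'],o['wrist_force'],o['wrist_torque'])
H=SEAT+DL@[.065,0,.046]
plan(H+DL@[.02,0,.02]+.005*RB[:,2],RB)
snap('scene','s2.png');snap('top','t2.png')
a=cv2.imread('pics/s2.png');b=cv2.imread('pics/t2.png')
crop('s',np.hstack([a[150:270,190:320],b[130:250,190:320]]),0,0,260,120,3,'2c.png')
E
```

```text
[0.5389 0.0663 0.1554] 0.013632685255802671 [ 0.1196 -0.5464 -2.1781] [0.7493 0.1925 0.0582]
t 5.15 pos [0.5389 0.0663 0.1554] F [ 0.1196 -0.5464 -2.1781] w 0.0136 q [ 0.4358  0.276   1.4789 -0.7323  1.6713  1.9401]
shift [0.08 0.13 3.96] turn [-0.003  0.001  0.   ] |d|cm 4.0 |r| 0.00
```

View pics/2c.png

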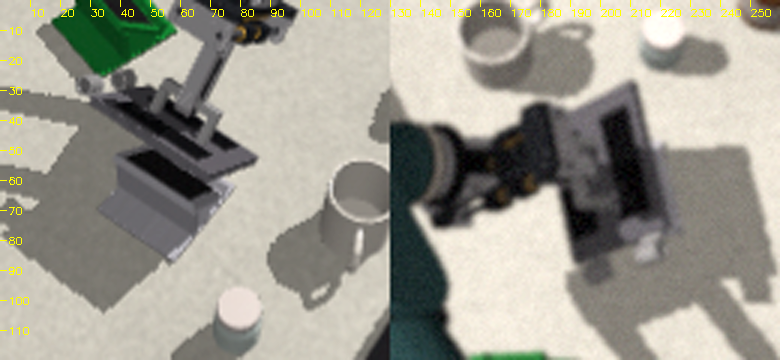

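Request:
apply_moves(
  moves=[
    [[0.08,0.1,0.5],[0,0,0],0],
    [[0.08,0.1,1.1],[0,0,0],0],
    [[0.08,0.1,1.8],[0,0,0],0],
    [[0.08,0.0,2.5],[0,0,0],0],
    [[0.08,-0.3,3.2],[0,0,0],0],
    [[0.08,-0.6,3.9],[0,0,0],0],
    [[0.08,-0.8,4.4],[0,0,0],0],
    [[0.08,-0.8,4.8],[0,0,0],0],
    [[0.08,-0.8,5.1],[0,0,0],0],
    [[0.08,-0.8,5.3],[0,0,0],0],
  ],
)

```text
time: 6.08
tool_pos: [0.5427, 0.0344, 0.1117]
ee_rot: [2.358, 0.002, 0.099]
wrist_force: [0.2, 0.7, -1.9]
width: 0.0135
```

```bash
python3 - <<'E'
from h import *
o,c,R=cur(); print(c,o['width'],o['wrist_force'],o['wrist_torque'],R.T@o['wrist_force'])
H=SEAT+DL@[.065,0,.046]
plan(H+DL@[0,0,0]+.005*RB[:,2],RB)
E
```

```text
[0.5427 0.0344 0.1117] 0.013513414708209713 [ 0.2253  0.6597 -1.8586] [ 0.7424  0.2594 -0.0056] [ 0.2925 -1.761   0.8681]
t 6.08 pos [0.5427 0.0344 0.1117] F [ 0.2253  0.6597 -1.8586] w 0.0135 q [ 0.3839  0.2925  1.5528 -0.744   1.571   1.9626]
shift [ 0.01 -1.07  0.6 ] turn [-0.002  0.002  0.001] |d|cm 1.2 |r| 0.00
```

Request:
apply_moves(
  moves=[
    [[0,0,0.1],[0,0,0],0],
    [[0,0,0.2],[0,0,0],0],
    [[0,0,0.3],[0,0,0],0],
    [[0,-0.1,0.4],[0,0,0],0],
    [[0,-0.2,0.5],[0,0,0],0],
    [[0,-0.3,0.5],[0,0,0],0],
    [[0,-0.4,0.5],[0,0,0],0],
    [[0,-0.5,0.5],[0,0,0],0],
    [[0,-0.6,0.5],[0,0,0],0],
    [[0,-0.7,0.5],[0,0,0],0],
  ],
)

```text
time: 6.92
tool_pos: [0.5441, 0.0363, 0.1062]
ee_rot: [2.356, -0.003, 0.1]
wrist_force: [-0.3, 1.5, 4.3]
width: 0.0135
```

```bash
python3 - <<'E'
from h import *
o,c,R=cur(); print(c,o['width'],o['wrist_force'],o['wrist_torque'],R.T@o['wrist_force'])
H=SEAT+DL@[.065,0,.046]
plan(H+DL@[0,0,0]+.005*RB[:,2],RB)
snap('scene','s3.png');snap('top','t3.png')
a=cv2.imread('pics/s3.png');b=cv2.imread('pics/t3.png')
crop('s',np.hstack([a[150:270,190:320],b[130:250,190:320]]),0,0,260,120,3,'3c.png')
E
```

```text
[0.5441 0.0363 0.1062] 0.013463450696552432 [-0.2911  1.4822  4.3322] [-0.0633  0.0296  0.029 ] [-0.1266  2.0002 -4.1271]
t 6.92 pos [0.5441 0.0363 0.1062] F [-0.2911  1.4822  4.3322] w 0.0135 q [ 0.3874  0.3004  1.5555 -0.7462  1.562   1.9752]
shift [-0.15 -0.55  0.33] turn [-0.    -0.003 -0.002] |d|cm 0.7 |r| 0.00
```

View pics/3c.png

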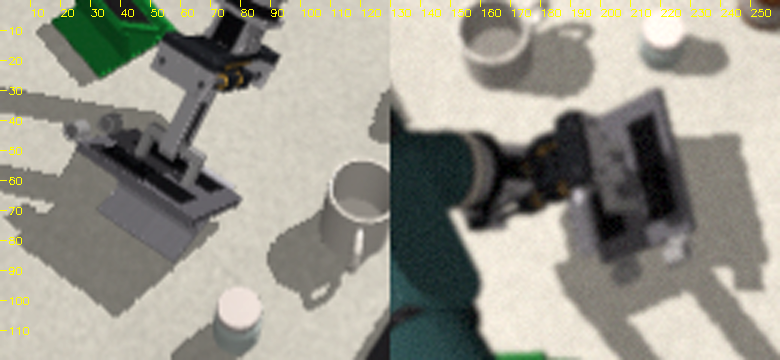

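Request:
apply_moves(
  moves=[
    [[0,-0.1,0],[0,0,0],0],
    [[0,-0.2,0],[0,0,0],0],
    [[0,-0.3,0],[0,0,0],0],
    [[0,-0.4,0],[0,0,0],0],
    [[0,-0.4,0],[0,0,0],0],
    [[0,-0.4,0],[0,0,0],0],
    [[0,-0.4,0],[0,0,0],0],
    [[0,-0.4,0],[0,0,0],0],
    [[0,-0.4,0],[0,0,0],0],
    [[0,-0.4,0],[0,0,0],0],
  ],
)

```text
time: 7.85
tool_pos: [0.544, 0.0393, 0.1032]
ee_rot: [2.357, -0.004, 0.1]
wrist_force: [0.1, 2.0, 5.1]
width: 0.0139
```

```bash
python3 - <<'E'
from h import *
o,c,R=cur(); print(c,o['width'],o['wrist_force'],o['wrist_torque'],R.T@o['wrist_force'])
H=SEAT+DL@[.065,0,.046]
plan(H+DL@[0,0,0]+.005*RB[:,2],RB)
E
```

```text
[0.544  0.0393 0.1032] 0.013893596068335075 [0.0949 2.0075 5.1045] [-0.0407  0.0514  0.0862] [ 0.3137  2.2011 -5.0152]
t 7.85 pos [0.544  0.0393 0.1032] F [0.0949 2.0075 5.1045] w 0.0139 q [ 0.392   0.3058  1.555  -0.7447  1.561   1.9816]
shift [-0.16 -0.13  0.33] turn [-0.    -0.003 -0.002] |d|cm 0.4 |r| 0.00
```

Request:
apply_moves(
  moves=[
    [[0,-0.1,0],[0,0,0],0],
    [[0,-0.2,0],[0,0,0],0],
    [[0,-0.3,-0.05],[0,0,0],0],
    [[0,-0.4,-0.1],[0,0,0],0],
    [[0,-0.5,-0.1],[0,0,0],0],
    [[0,-0.5,-0.1],[0,0,0],0],
    [[0,-0.5,-0.1],[0,0,0],0],
    [[0,-0.5,-0.1],[0,0,0],0],
    [[0,-0.5,-0.1],[0,0,0],0],
    [[0,-0.5,-0.1],[0,0,0],0],
  ],
)

```text
time: 8.68
tool_pos: [0.5447, 0.0412, 0.1024]
ee_rot: [2.351, -0.005, 0.1]
wrist_force: [2.9, -5.0, 7.0]
width: 0.0139
```

```bash
python3 - <<'E'
from h import *
o,c,R=cur(); print(c,o['width'],o['wrist_force'],o['wrist_torque'],R.T@o['wrist_force'])
H=SEAT+DL@[.065,0,.046]
plan(H+DL@[0,0,0]+.005*RB[:,2],RB)
E
```

```text
[0.5447 0.0412 0.1024] 0.013883565452842386 [ 2.8603 -5.0232  7.0317] [-1.3328 -0.1343  0.558 ] [ 2.3803  8.7064 -1.1796]
t 8.68 pos [0.5447 0.0412 0.1024] F [ 2.8603 -5.0232  7.0317] w 0.0139 q [ 0.397   0.3116  1.5524 -0.7491  1.5629  1.9886]
shift [-0.26  0.06  0.4 ] turn [ 0.005 -0.005 -0.003] |d|cm 0.5 |r| 0.01
```

Request:
apply_moves(
  moves=[
    [[0,0.15,0.05],[0,0,0],0],
    [[0,0.25,0.1],[0,0,0],0],
    [[0,0.25,0.1],[0,0,0],0],
    [[0,0.25,0.1],[0,0,0],0.16],
    [[0,0.25,0.1],[0,0,0],0.2],
    [[0,0.25,0.1],[0,0,0],0.3],
    [[0,0.25,0.1],[0,0,0],0.4],
    [[0,0.25,0.1],[0,0,0],0.4],
    [[0,0.25,0.1],[0,0,0],0.4],
    [[0,0.25,0.1],[0,0,0],0.4],
  ],
)

```text
time: 9.52
tool_pos: [0.5418, 0.0407, 0.0985]
ee_rot: [2.358, 0.002, 0.099]
wrist_force: [-1.4, -0.9, -0.7]
width: 0.0376
```

```bash
python3 - <<'E'
from h import *
o,c,R=cur(); print(c,o['width'],o['wrist_force'],R.T@o['wrist_force'])
E
```

```text
[0.5418 0.0407 0.0985] 0.037553065252699434 [-1.3973 -0.8912 -0.7264] [-1.4768  0.0149  1.0455]
```

Request:
apply_moves(
  moves=[
    [[0,0,-1.0],[0,0,0],0.4],
    [[0,0,-3.0],[0,0,0],0.4],
    [[0,0,-6.0],[0,0,0],0.4],
    [[0,0,-9.0],[0,0,0],0.4],
    [[0,1.5,-12.0],[0,0,0],0.4],
    [[0,3.5,-14.5],[0.12,0,0],0.4],
    [[0,6.0,-16.5],[0.24,0,0],0.4],
    [[0,8.5,-18.0],[0.36,0,0],0.4],
    [[0,11,-19.0],[0.48,0,0],0.4],
    [[0,13,-19.5],[0.6,0,0],0.4],
  ],
)

```text
time: 10.35
tool_pos: [0.5381, 0.0872, 0.3346]
ee_rot: [2.964, -0.007, 0.103]
wrist_force: [1.0, 0.2, -1.0]
width: 0.0378
```

```bash
python3 - <<'E'
from h import *
plan(SEAT+DL@[.118+.07,0,.006]+.005*RC[:,2],RC)
snap('scene','s4.png');snap('top','t4.png')
a=cv2.imread('pics/s4.png');b=cv2.imread('pics/t4.png')
crop('s',np.hstack([a[150:270,190:320],b[130:250,190:320]]),0,0,260,120,3,'4c.png')
E
```

```text
t 10.35 pos [0.5381 0.0872 0.3346] F [ 0.9727  0.1706 -0.9829] w 0.0378 q [ 0.1661  0.0916  1.1502 -0.1882  1.8987  1.5741]
shift [-0.23 12.42 20.11] turn [ 0.963 -0.006  0.005] |d|cm 23.6 |r| 0.96
```

View pics/4c.png

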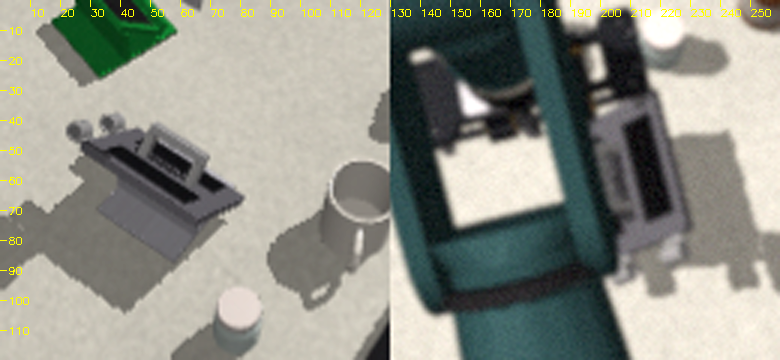

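```bash
python3 - <<'E'
from h import *
P=[SEAT+DL@np.array([x,y-.0955,z]) for x,y,z in [(.13,.018,.012),(.13,.173,.012),(0,.173,.012),(.13,.018,0),(.13,.173,0),(.0325+.075,0,.011)]]
print(proj('scene',P))
crop('s',cv2.imread('pics/s4.png'),205,180,75,60,10,'4d.png')
E
```

```text
[[216.636  196.0041]
 [254.8451 222.2963]
 [270.9458 215.3707]
 [215.1396 199.1278]
 [253.161  225.4717]
 [215.8427 192.5854]]
```

View pics/4d.png

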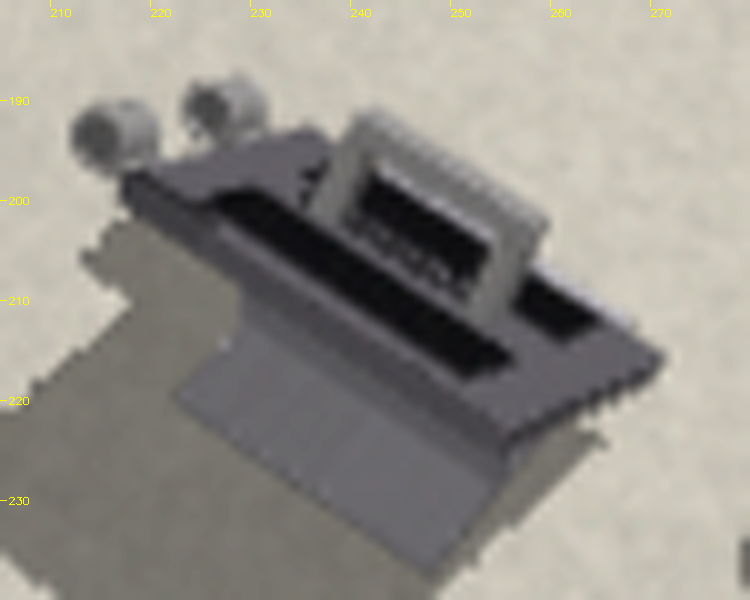

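Request:
apply_moves(
  moves=[
    [[0,1.8,0.3],[0.11,0,0],0.4],
    [[0,4.0,0.8],[0.22,0,0],0.4],
    [[0,6.2,1.8],[0.33,0,0],0.4],
    [[0,8.2,3.4],[0.44,0,0],0.4],
    [[0,10,5.4],[0.55,0,0],0.4],
    [[0,11.4,8.0],[0.66,0,0],0.4],
    [[-0.1,12.4,10.8],[0.77,0,0],0.4],
    [[-0.2,12.6,13.5],[0.88,0,0],0.4],
    [[-0.2,12.4,16],[0.963,-0.006,0.005],0.4],
    [[-0.2,12.4,18.1],[0.963,-0.006,0.005],0.4],
  ],
)

```text
time: 11.28
tool_pos: [0.5488, -0.0689, 0.1664]
ee_rot: [-2.354, 0.02, 0.094]
wrist_force: [-0.3, 0.6, -1.6]
width: 0.038
```

```bash
python3 - <<'E'
from h import *
plan(SEAT+DL@[.113,0,.006]+.005*RC[:,2],RC)
snap('scene','s5.png')
crop('s',cv2.imread('pics/s5.png'),190,150,110,90,7,'5c.png')
E
```

```text
t 11.28 pos [ 0.5488 -0.0689  0.1664] F [-0.2687  0.6105 -1.5849] w 0.0380 q [-0.5753  0.382   1.3201  0.625   1.933   0.987 ]
shift [0.52 0.66 7.94] turn [-0.002  0.01  -0.018] |d|cm 8.0 |r| 0.02
```

View pics/5c.png

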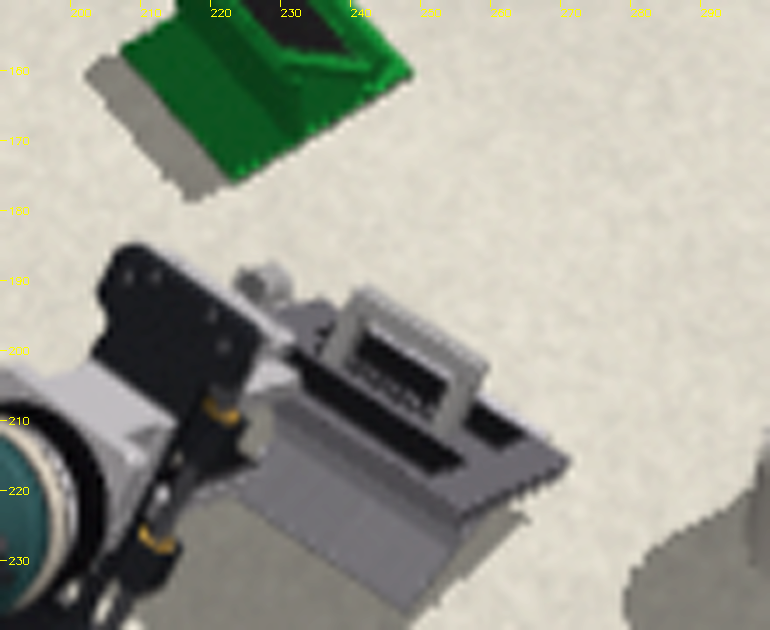

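Request:
apply_moves(
  moves=[
    [[0.5,0.66,0.5],[0,0.01,-0.018],0.4],
    [[0.5,0.66,1.5],[0,0.01,-0.018],0.4],
    [[0.5,0.66,3.0],[0,0.01,-0.018],0.4],
    [[0.5,0.66,4.0],[0,0.01,-0.018],0.4],
    [[0.5,0.66,5.0],[0,0.01,-0.018],0.4],
    [[0.5,0.66,5.5],[0,0.01,-0.018],0.4],
    [[0.5,0.66,5.5],[0,0.01,-0.018],0.4],
    [[0.5,0.66,5.5],[0,0.01,-0.018],0.4],
    [[0.5,0.66,5.5],[0,0.01,-0.018],0.4],
    [[0.5,0.66,5.5],[0,0.01,-0.018],0.4],
  ],
)

```text
time: 12.17
tool_pos: [0.5528, -0.0346, 0.1304]
ee_rot: [-2.363, -0.013, 0.102]
wrist_force: [-0.5, 0.3, 0.3]
width: 0.0375
```

```bash
python3 - <<'E'
from h import *
plan(SEAT+DL@[.113,0,.006]+.005*RC[:,2],RC)
snap('scene','s6.png');snap('top','t6.png')
a=cv2.imread('pics/s6.png');b=cv2.imread('pics/t6.png')
crop('s',np.hstack([a[150:250,190:290],b[140:240,230:330]]),0,0,200,100,4,'6c.png')
E
```

```text
t 12.17 pos [ 0.5528 -0.0346  0.1304] F [-0.467   0.2697  0.3191] w 0.0375 q [-0.5293  0.3715  1.4056  0.6329  1.8261  0.9512]
shift [-0.33  0.47  3.01] turn [ 0.007 -0.007  0.01 ] |d|cm 3.1 |r| 0.01
```

View pics/6c.png

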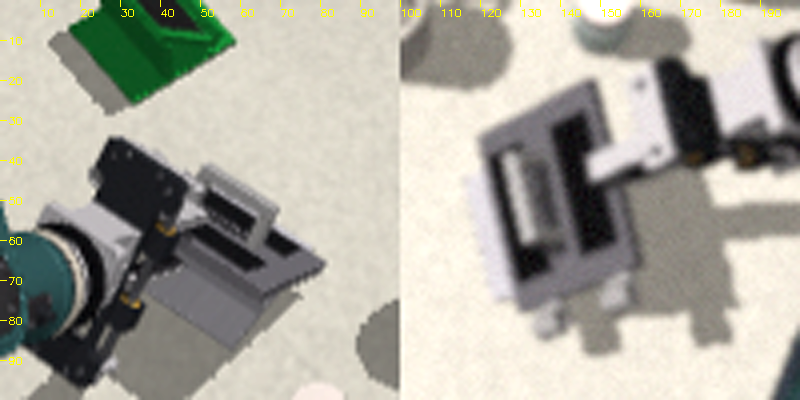

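Request:
apply_moves(
  moves=[
    [[-0.2,0.4,0.2],[0,0,0.01],0.4],
    [[-0.33,0.47,0.8],[0,0,0.01],0.4],
    [[-0.33,0.47,1.4],[0,0,0.01],0.4],
    [[-0.33,0.47,2.0],[0,0,0.01],0.4],
    [[-0.33,0.47,2.5],[0,0,0.01],0.4],
    [[-0.33,0.47,2.9],[0,0,0.01],0.4],
    [[-0.33,0.47,3.0],[0,0,0.01],0.4],
    [[-0.33,0.47,3.0],[0,0,0.01],0.4],
    [[-0.33,0.47,3.0],[0,0,0.01],0.4],
    [[-0.33,0.47,3.0],[0,0,0.01],0.4],
  ],
)

```text
time: 13.1
tool_pos: [0.5478, -0.0169, 0.1053]
ee_rot: [-2.363, -0.005, 0.095]
wrist_force: [-0.4, -0.9, 0.4]
width: 0.0375
```

```bash
python3 - <<'E'
from h import *
plan(SEAT+DL@[.113,0,.006]+.005*RC[:,2],RC)
snap('scene','s7.png');snap('top','t7.png')
a=cv2.imread('pics/s7.png');b=cv2.imread('pics/t7.png')
crop('s',np.hstack([a[150:250,190:290],b[140:240,230:330]]),0,0,200,100,4,'7c.png')
E
```

```text
t 13.10 pos [ 0.5478 -0.0169  0.1053] F [-0.3814 -0.8562  0.4067] w 0.0375 q [-0.5087  0.3714  1.4601  0.6339  1.7712  0.945 ]
shift [ 0.02 -0.   -0.04] turn [ 0.006 -0.007  0.   ] |d|cm 0.0 |r| 0.01
```

View pics/7c.png

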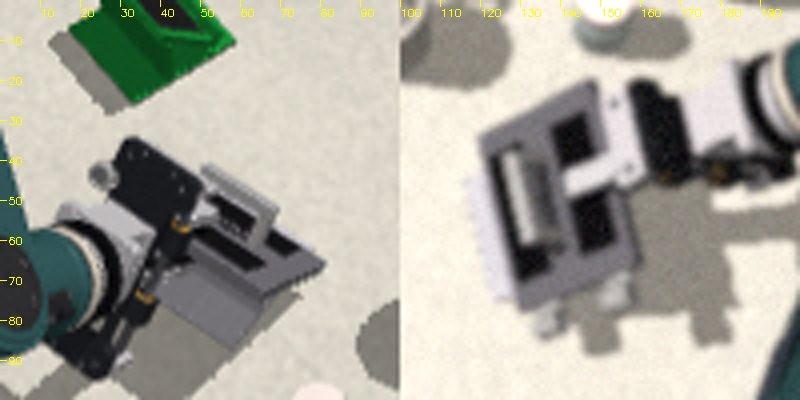

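Request:
apply_moves(
  moves=[
    [[0,0,0],[0,0,0],0.3],
    [[0,0,0],[0,0,0],0.2],
    [[0,0,0],[0,0,0],0.15],
    [[0,0,0],[0,0,0],0.1],
    [[0,0,0],[0,0,0],0],
    [[0,0,0],[0,0,0],0],
    [[0,0,0],[0,0,0],0],
    [[0,0,0],[0,0,0],0],
    [[0,0,0],[0,0,0],0],
    [[0,0,0],[0,0,0],0],
  ],
)

```text
time: 14.03
tool_pos: [0.5475, -0.0164, 0.1055]
ee_rot: [-2.361, -0.005, 0.095]
wrist_force: [-0.5, 1.5, 3.4]
width: 0.0116
```

```bash
cat >> h.py <<'E'
def doorpose(dx=0): # door pose estimate from tool: R of hung door from tool; grasp offsets G=(x,y,z) of grasp pt in door
    o,c,R=cur(); return c-.005*R[:,2]
def hungR(th): # door rotation at opening th (deg)
    a=CY+np.radians(th); y=np.array([np.cos(a),np.sin(a),0]); z=np.array([-np.sin(a),np.cos(a),0]); return np.c_[[0,0,1],y,z]
def toolhung(th): D=hungR(th); return tool(-D[:,0],-D[:,2])
E
python3 - <<'E'
from h import *
plan(SEAT+DL@[.113,0,.006]+.005*RC[:,2],RC)
o,c,R=cur();print(R.T@o['wrist_force'],o['wrist_torque'])
for th in (45,60,75): print(th, *Ro.from_matrix(toolhung(th)).as_euler('xyz'))
E
```

```text
t 14.03 pos [ 0.5475 -0.0164  0.1055] F [-0.5034  1.4803  3.4074] w 0.0116 q [-0.5084  0.3713  1.4606  0.635   1.7719  0.9449]
shift [ 0.03  0.05 -0.07] turn [ 0.005 -0.006  0.   ] |d|cm 0.1 |r| 0.01
[-0.344  -3.4798 -1.3518] [0.685  0.1003 0.1643]
45 3.141592653589793 0.0 0.6693337681398253
60 3.141592653589793 0.0 0.9311331559389746
75 -3.1415926535897927 0.0 1.1929325437381242
```

```bash
cat >> h.py <<'E'
def hungTCP(th,lift,off=(0,0),gx=.113,gy=.0955,gz=.006):
    D=hungR(th); cy=np.array([-np.sin(CY),np.cos(CY)]);cx=np.array([np.cos(CY),np.sin(CY)])
    g=np.array([*HINGE,.035+lift])+D@[gx,gy,gz-.011]; g[:2]+=off[0]*cx+off[1]*cy
    return g+[0,0,-.005]
E
python3 - <<'E'
from h import *
plan(hungTCP(60,.12,(0,.09)),toolhung(60))
E
```

```text
t 14.03 pos [ 0.5475 -0.0164  0.1055] F [-0.5034  1.4803  3.4074] w 0.0116 q [-0.5084  0.3713  1.4606  0.635   1.7719  0.9449]
shift [ -8.78  -5.32 -16.95] turn [-0.732 -0.33  -0.79 ] |d|cm 19.8 |r| 1.13
```

Request:
apply_moves(
  moves=[
    [[0,-0.2,-0.2],[0,0,0],0],
    [[0,-0.7,-0.7],[0,0,0],0],
    [[0,-1.4,-1.4],[0,0,0],0],
    [[0,-2.4,-2.4],[0,0,0],0],
    [[0,-3.6,-3.6],[0,0,0],0],
    [[0,-4.8,-4.8],[0,0,0],0],
    [[0,-6.0,-6.0],[0,0,0],0],
    [[0,-7.0,-7.0],[0,0,0],0],
    [[0,-7.8,-8.0],[0,0,0],0],
    [[0,-8.4,-9.0],[0,0,0],0],
  ],
)

```text
time: 14.87
tool_pos: [0.5474, -0.0205, 0.2299]
ee_rot: [-2.364, -0.005, 0.095]
wrist_force: [-0.5, -0.2, -2.4]
width: 0.0115
```

```bash
python3 - <<'E'
from h import *
plan(hungTCP(60,.12,(0,.09)),toolhung(60))
snap('scene','s8.png');snap('top','t8.png')
a=cv2.imread('pics/s8.png');b=cv2.imread('pics/t8.png')
crop('s',np.hstack([a[130:250,150:290],b[140:260,230:370]]),0,0,280,120,2,'8c.png')
E
```

```text
t 14.87 pos [ 0.5474 -0.0205  0.2299] F [-0.5185 -0.1683 -2.3887] w 0.0115 q [-0.5138  0.2798  1.3185  0.6744  1.9589  1.088 ]
shift [-8.78  3.16 -7.82] turn [-0.729 -0.33  -0.79 ] |d|cm 12.2 |r| 1.12
```

View pics/8c.png

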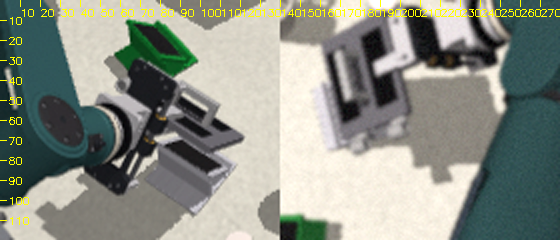

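Request:
apply_moves(
  moves=[
    [[-0.4,0.1,-1.2],[-0.04,-0.018,-0.04],0],
    [[-1.2,0.3,-2.6],[-0.11,-0.05,-0.12],0],
    [[-2.1,0.6,-4.0],[-0.18,-0.082,-0.2],0],
    [[-3.0,1.0,-5.2],[-0.25,-0.115,-0.28],0],
    [[-4.0,1.4,-6.2],[-0.33,-0.15,-0.36],0],
    [[-5.0,1.8,-7.0],[-0.41,-0.185,-0.44],0],
    [[-6.0,2.2,-7.5],[-0.49,-0.22,-0.53],0],
    [[-7.0,2.6,-7.8],[-0.57,-0.26,-0.62],0],
    [[-8.0,2.9,-7.8],[-0.65,-0.295,-0.71],0],
    [[-8.7,3.1,-7.8],[-0.72,-0.325,-0.78],0],
  ],
)

```text
time: 15.8
tool_pos: [0.467, -0.1049, 0.2607]
ee_rot: [-3.132, -0.003, 0.925]
wrist_force: [0.6, 0.5, -3.0]
width: 0.012
```

```bash
python3 - <<'E'
from h import *
plan(hungTCP(60,.12,(0,.09)),toolhung(60))
E
```

```text
t 15.80 pos [ 0.467  -0.1049  0.2607] F [ 0.5552  0.525  -3.0333] w 0.0120 q [-0.3436 -0.0713  1.4494  0.0059  1.7717  0.3038]
shift [-0.07  0.07 -0.23] turn [-0.01  -0.003 -0.007] |d|cm 0.2 |r| 0.01
```

Request:
apply_moves(
  moves=[
    [[0,0,0.5],[-0.01,0,0],0],
    [[0,0,1.5],[-0.01,0,0],0],
    [[0,0,3.0],[-0.01,0,0],0],
    [[0,0,4.5],[-0.01,0,0],0],
    [[0,0,6.0],[-0.01,0,0],0],
    [[0,0,7.5],[-0.01,0,0],0],
    [[0,0,8.3],[-0.01,0,0],0],
    [[0,0,8.6],[-0.01,0,0],0],
    [[0,0,8.6],[-0.01,0,0],0],
    [[0,0,8.6],[-0.01,0,0],0],
  ],
)

```text
time: 16.63
tool_pos: [0.4677, -0.1045, 0.1755]
ee_rot: [-3.14, -0.005, 0.919]
wrist_force: [0.5, 0.5, -3.0]
width: 0.0119
```

```bash
python3 - <<'E'
from h import *
plan(hungTCP(60,.031,(0,.09)),toolhung(60))
o,c,R=cur()
# predicted door points
D=hungR(60); g=c-.005*R[:,2]
def dp(x,y,z): return g+D@(np.array([x,y,z])-[.113,.0955,.006])
P=[dp(.02,0,.011),dp(.045,0,.011),dp(.095,0,.011),dp(.12,0,.011),dp(.13,.018,.012),dp(.13,.173,.012),dp(0,.173,.012),dp(0,.173,0),dp(.13,.173,0),dp(0,.018,.012)]
np.save('P.npy',P)
for n in('scene','top'): print(n,proj(n,P))
snap('scene','s9.png');snap('top','t9.png')
crop('s',cv2.imread('pics/s9.png'),125,150,100,100,7,'9s.png')
crop('s',cv2.imread('pics/t9.png'),305,140,100,100,7,'9t.png')
E
```

```text
t 16.63 pos [ 0.4677 -0.1045  0.1755] F [ 0.4746  0.4546 -3.0238] w 0.0119 q [-0.3417 -0.0591  1.6059  0.005   1.5943  0.3098]
shift [-0.15  0.04  0.15] turn [-0.001 -0.005 -0.012] |d|cm 0.2 |r| 0.01
scene [[172.1289 217.4495]
 [170.7503 213.8115]
 [167.8469 206.1359]
 [166.3169 202.0839]
 [171.6444 199.2428]
 [222.7405 191.5961]
 [225.1734 212.0416]
 [225.6799 215.1948]
 [223.2809 194.944 ]
 [178.6193 219.1732]]
top [[335.7298 225.321 ]
 [337.3004 223.9969]
 [340.6382 221.1813]
 [342.4138 219.6828]
 [337.3933 216.2301]
 [289.8041 189.5833]
 [286.6081 199.7112]
 [288.4396 196.5553]
 [291.8301 186.1001]
 [329.353  223.7863]]
```

View pics/9s.png

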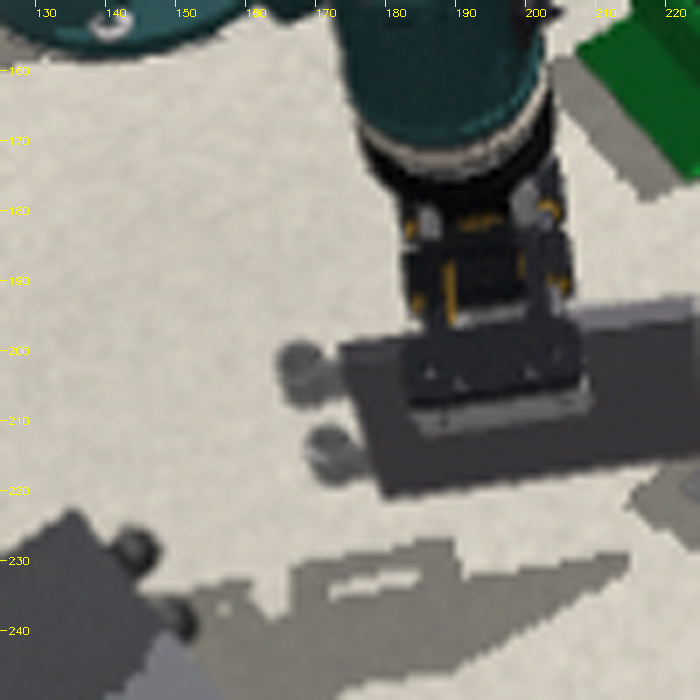

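View pics/9t.png

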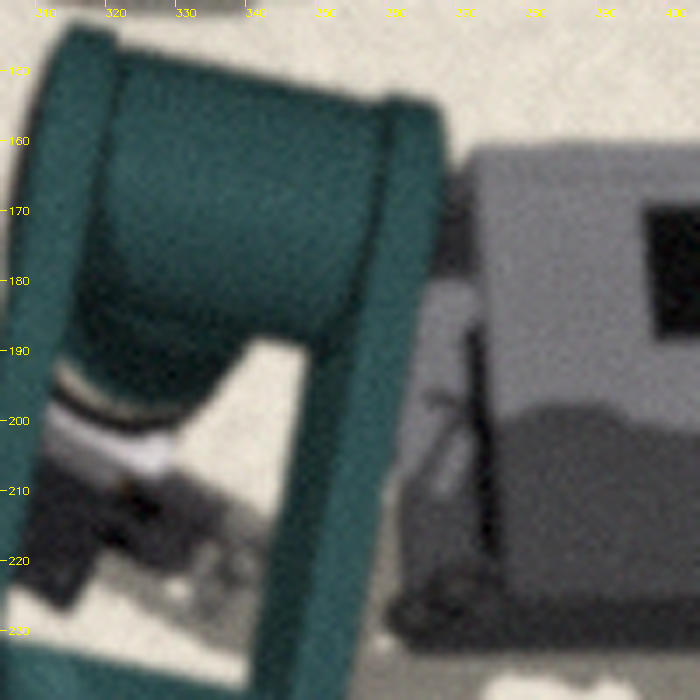

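```bash
cat >> h.py <<'E'
def dpts(pts,th=60,G=(.113,.0955,.006)):
    o,c,R=cur(); D=np.c_[-R[:,2],R[:,0],-R[:,1]]; g=c-.005*R[:,2]
    return [g+D@(np.array(p)-G) for p in pts]
E
python3 - <<'E'
from h import *
pts=[(.12,0,.011),(.095,0,.011),(.045,0,.011),(.02,0,.011),(.13,.018,0),(0,.018,0),(.13,.018,.012)]
print(proj('scene',dpts(pts)))
h=HINGE
print(proj('scene',[[*h,.055],[*h,.077],[*h,.130],[*h,.152]]))
a=cv2.imread('pics/s9.png')
A=cv2.resize(a[192:226,160:186],None,fx=16,fy=16,interpolation=cv2.INTER_CUBIC)
B=cv2.resize(a[220:245,134:158],None,fx=16,fy=16,interpolation=cv2.INTER_CUBIC)
B=np.vstack([B,np.zeros((A.shape[0]-B.shape[0],B.shape[1],3),np.uint8)])
cv2.imwrite('pics/9z.png',np.clip(np.hstack([A,B])*1.6,0,255).astype(np.uint8))
E
```

```text
[[166.3409 201.7702]
 [167.9141 205.8281]
 [170.8994 213.5149]
 [172.3168 217.1583]
 [171.8664 202.391 ]
 [179.0769 222.1442]
 [171.6526 198.9679]]
[[150.512  238.0062]
 [148.9642 235.1331]
 [145.0363 227.8293]
 [143.3178 224.6277]]
```

View pics/9z.png

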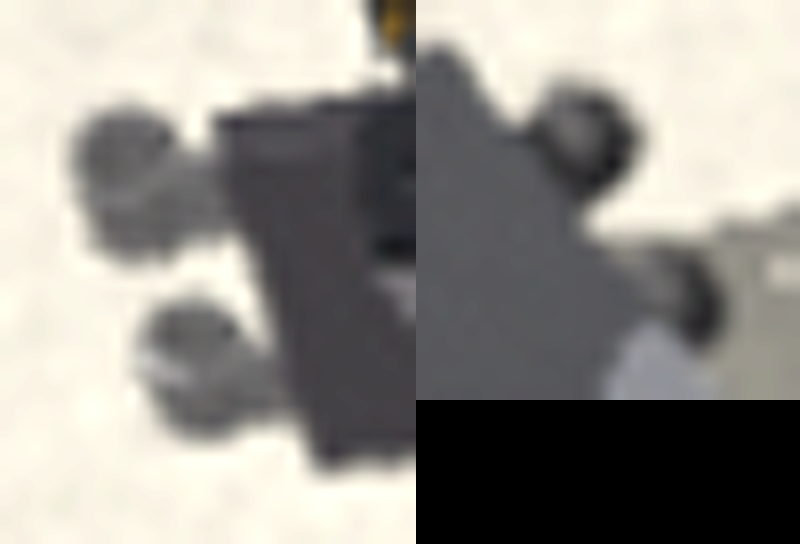

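```bash
python3 - <<'E'
from h import *
S=cv2.cvtColor(cv2.imread('pics/scene0.png'),cv2.COLOR_BGR2GRAY);T=cv2.cvtColor(cv2.imread('pics/top0.png'),cv2.COLOR_BGR2GRAY)
crit=(3,50,.01)
s0=np.float32([[92.6,252.4],[136.4,222.6],[172.4,271.4],[127.6,305.4]])-.5
t0=np.float32([[373,161],[420,161],[426,225],[376,225]])-.5
s1=cv2.cornerSubPix(S,s0.reshape(-1,1,2).copy(),(3,3),(-1,-1),crit).reshape(-1,2)
t1=cv2.cornerSubPix(T,t0.reshape(-1,1,2).copy(),(3,3),(-1,-1),crit).reshape(-1,2)
print(s1-s0);print(t1-t0)
lS=np.array([[-100,-75],[-100,75],[100,75],[100,-75]])/1e3; lT=np.array([[100,75],[100,-75],[-100,-75],[-100,75]])/1e3
def pr(n,r):
    c,s=np.cos(r[0]),np.sin(r[0]);h=np.array([[c,-s],[s,c]])@[-.088,.087]+r[1]
    print(n,np.degrees(r[0]),r[1],'hinge',h);print(r[2]*1e3)
for a,b in((s0,t0),(s1,t1)):
    w1=onz('scene',a,.17)[:,:2];w2=onz('top',b,.17)[:,:2]
    pr('s',fit2(lS,w1));pr('t',fit2(lT,w2));pr('both',fit2(np.r_[lS,lT],np.r_[w1,w2]))
def z(im,x,y): return cv2.resize(im[y-9:y+9,x-9:x+9],None,fx=11,fy=11,interpolation=cv2.INTER_CUBIC)
print(s1,t1)
r1=[];r2=[]
for im,pp,rr in((S,s1,r1),(T,t1,r2)):
    for p in pp:
        x,y=np.round(p).astype(int); q=cv2.cvtColor(z(im,x,y),cv2.COLOR_GRAY2BGR); cv2.circle(q,tuple(int((v-(c-9)+.5)*11) for v,c in zip(p,(x,y))),3,(0,0,255),1); rr.append(q)
cv2.imwrite('pics/corn.png',np.vstack([np.hstack(r1),np.hstack(r2)]))
E
```

```text
[[-0.4909  0.2993]
 [-0.8055 -0.384 ]
 [ 0.922   0.327 ]
 [ 0.2004  0.3187]]
[[-0.7312  0.1529]
 [ 1.2197 -0.5155]
 [ 0.7216  0.2653]
 [ 2.7481  0.7184]]
s -6.397952834893939 [ 0.4725 -0.3673] hinge [ 0.3947 -0.2711]
[[ 2.1929  0.5865]
 [ 1.5964 -0.1287]
 [-2.9943 -1.8421]
 [-0.795   1.3843]]
t -6.8780892216901774 [ 0.473  -0.3626] hinge [ 0.396  -0.2657]
[[-3.1929 -2.3983]
 [-0.6856  1.8972]
 [ 2.2905  0.6975]
 [ 1.5879 -0.1964]]
both -6.637799560810933 [ 0.4727 -0.365 ] hinge [ 0.3954 -0.2684]
[[ 2.2144 -2.2126]
 [ 0.9941 -2.8565]
 [-3.5016 -3.7381]
 [-0.6784 -0.583 ]
 [-2.687  -0.5042]
 [-0.8044  3.8653]
 [ 2.2704  3.4985]
 [ 2.1925  2.5307]]
s -5.926386237909558 [ 0.4726 -0.3677] hinge [ 0.3941 -0.2721]
[[ 1.2561  0.2795]
 [-0.6459  0.0824]
 [-0.0378 -1.2066]
 [-0.5724  0.8447]]
t -5.855067147708985 [ 0.4722 -0.3655] hinge [ 0.3935 -0.27  ]
[[-1.533   0.8724]
 [-0.2284 -1.0007]
 [ 0.8963  3.497 ]
 [ 0.865  -3.3686]]
both -5.890852759183988 [ 0.4724 -0.3666] hinge [ 0.3938 -0.271 ]
[[ 1.4281 -0.7408]
 [-0.3814 -0.9475]
 [ 0.214  -2.3598]
 [-0.4132 -0.299 ]
 [-1.7851  2.0261]
 [-0.3872  0.1434]
 [ 0.7247  4.5169]
 [ 0.6002 -2.3392]]
[[ 91.6091 252.1992]
 [135.0945 221.716 ]
 [172.822  271.227 ]
 [127.3004 305.2187]] [[371.7688 160.6529]
 [420.7197 159.9845]
 [426.2216 224.7653]
 [378.2481 225.2184]]
```

View pics/corn.png

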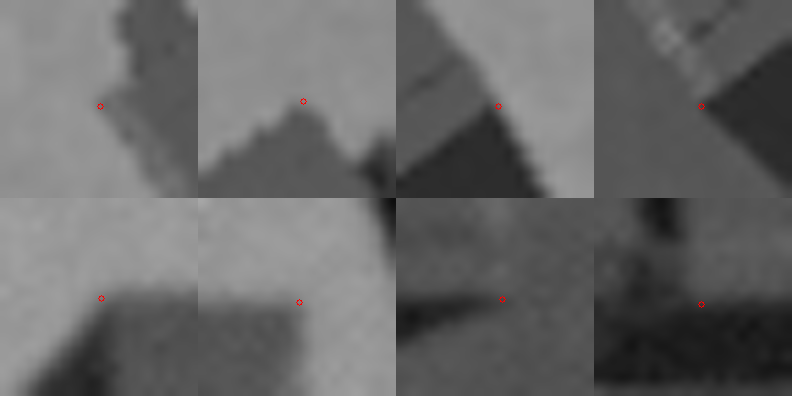

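```bash
python3 - <<'E'
from h import *
pts=[(.12,0,.011),(.045,0,.011)]
P=dpts(pts);print(np.array(P))
print(onz('scene',[[167.3,201.2]],P[0][2]),onz('scene',[[171.7,213.1]],P[1][2]))
lT=np.array([[100,75],[100,-75],[-100,-75]])/1e3
w=onz('top',[[371.77,160.65],[420.72,159.98],[426.22,224.77]],.17)[:,:2]
r=fit2(lT,w);c,s=np.cos(r[0]),np.sin(r[0]);print(np.degrees(r[0]),r[1],np.array([[c,-s],[s,c]])@[-.088,.087]+r[1],r[2]*1e3)
E
```

```text
[[ 0.4062 -0.1775  0.1879]
 [ 0.4065 -0.1772  0.1129]]
[[ 0.4068 -0.1742  0.1879]] [[ 0.4072 -0.1744  0.1129]]
-6.293265668038194 [ 0.4721 -0.3641] [ 0.3942 -0.268 ] [[-1.9457  0.3327]
 [ 0.5051 -1.6606]
 [ 1.4407  1.3279]]
```

```bash
cat >> h.py <<'E'
def rel(d):
    o,c,R=cur(); print('t %.2f'%o['time'],'pos',c,'rpy',o['ee_rot'],'F',o['wrist_force'],'M',o['wrist_torque'],'w %.4f'%o['width']); print('tool cm',R.T@np.array(d)*100)
E
python3 - <<'E'
from h import *
rel([-.013,-.078,0]); rel([-.013,-.098,0])
E
```

```text
t 16.73 pos [ 0.4681 -0.1045  0.1765] rpy [ 3.1407 -0.0054  0.9199] F [ 0.0021  0.1275 -2.4297] M [-0.0551  0.1571  0.0031] w 0.0119
tool cm [-6.9928  3.6919 -0.0341]
t 16.73 pos [ 0.4681 -0.1045  0.1765] rpy [ 3.1407 -0.0054  0.9199] F [ 0.0021  0.1275 -2.4297] M [-0.0551  0.1571  0.0031] w 0.0119
tool cm [-8.5838  4.9037 -0.0416]
```

Request:
apply_moves(
  moves=[
    [[-0.5,0.25,0],[0,0,0],0],
    [[-1.5,0.8,0.1],[0,0.005,0],0],
    [[-2.5,1.3,0.2],[0,0.005,0],0],
    [[-3.5,1.85,0.2],[0,0.005,0],0],
    [[-4.5,2.4,0.2],[0,0.005,0],0],
    [[-5.5,2.9,0.2],[0,0.005,0],0],
    [[-6.4,3.4,0.2],[0,0.005,0],0],
    [[-7.0,3.7,0.2],[0,0.005,0],0],
    [[-7.0,3.7,0.2],[0,0.005,0],0],
    [[-7.0,3.7,0.2],[0,0.005,0],0],
  ],
)

```text
time: 17.57
tool_pos: [0.4544, -0.1826, 0.173]
ee_rot: [-3.141, -0.01, 0.919]
wrist_force: [-1.0, -0.1, -2.7]
width: 0.0117
```

```bash
python3 - <<'E'
from h import *
snap('scene','s10.png');snap('top','t10.png')
rel([0,0,0])
pts=[(.12,0,.011),(.095,0,.011),(.045,0,.011),(.02,0,.011)]
P=dpts(pts);print(np.array(P)); print(proj('scene',P),proj('top',P))
a=cv2.imread('pics/s10.png');A=cv2.resize(a[200:245,132:182],None,fx=14,fy=14,interpolation=cv2.INTER_CUBIC)
cv2.imwrite('pics/10s.png',np.clip(A*1.6,0,255).astype(np.uint8))
a=cv2.imread('pics/t10.png');A=cv2.resize(a[190:240,325:385],None,fx=11,fy=11,interpolation=cv2.INTER_CUBIC)
cv2.imwrite('pics/10t.png',np.clip(A*1.6,0,255).astype(np.uint8))
E
```

```text
t 17.67 pos [ 0.4545 -0.182   0.1731] rpy [-3.1406 -0.01    0.9206] F [ 0.5712  0.528  -2.7604] M [-0.0295  0.0937 -0.0189] w 0.0116
tool cm [0. 0. 0.]
[[ 0.3927 -0.2551  0.1841]
 [ 0.3928 -0.2549  0.1591]
 [ 0.393  -0.2544  0.1091]
 [ 0.3932 -0.2542  0.0841]]
[[143.7305 216.1263]
 [145.7864 219.964 ]
 [149.6837 227.2257]
 [151.5323 230.6639]] [[369.1923 221.6664]
 [366.7926 223.0823]
 [362.2789 225.7435]
 [360.1539 226.9954]]
```

View pics/10s.png

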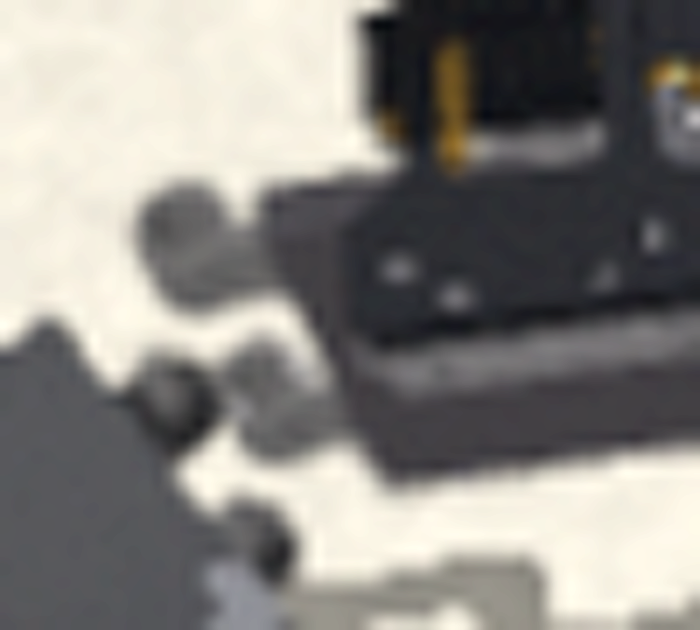

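View pics/10t.png

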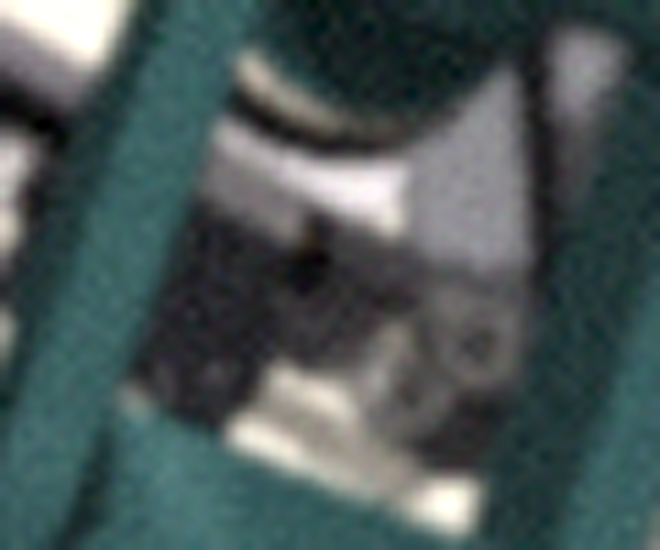

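```bash
python3 - <<'E'
from h import *
print('scene',onz('scene',[[144.7,216.1]],.1841),onz('scene',[[150.4,226.6]],.1091))
print('top',onz('top',[[367.9,220.6]],.1841),onz('top',[[361.8,225.2]],.1091))
# predicted outline of upper bracket disc & knuckle from candidate hinge
a=np.linspace(0,2*np.pi,60)
for h in ([.3941,-.2721],[.3942,-.268],[.3950,-.2695]):
    for zz in(.12,.13,.045,.055):
        q=proj('scene',np.c_[h[0]+.01*np.cos(a),h[1]+.01*np.sin(a),np.full(60,zz)]); 
        print(h,zz,'umax %.1f vmax %.1f vmin %.1f'%(q[:,0].max(),q[:,1].max(),q[:,1].min()))
s=cv2.imread('pics/scene0.png');t=cv2.imread('pics/top0.png')
A=cv2.resize(s[220:245,134:160],None,fx=16,fy=16,interpolation=cv2.INTER_CUBIC)
B=cv2.resize(t[214:239,352:378],None,fx=16,fy=16,interpolation=cv2.INTER_CUBIC)
cv2.imwrite('pics/pz.png',np.clip(np.hstack([A,B])*2.2,0,255).astype(np.uint8))
E
```

```text
scene [[ 0.3947 -0.253   0.1841]] [[ 0.393  -0.2515  0.1091]]
top [[ 0.3962 -0.2519  0.1841]] [[ 0.3949 -0.2533  0.1091]]
[0.3941, -0.2721] 0.12 umax 147.9 vmax 232.5 vmin 226.7
[0.3941, -0.2721] 0.13 umax 147.1 vmax 231.1 vmin 225.3
[0.3941, -0.2721] 0.045 umax 153.2 vmax 242.4 vmin 236.8
[0.3941, -0.2721] 0.055 umax 152.5 vmax 241.2 vmin 235.5
[0.3942, -0.268] 0.12 umax 148.9 vmax 231.7 vmin 225.9
[0.3942, -0.268] 0.13 umax 148.2 vmax 230.3 vmin 224.4
[0.3942, -0.268] 0.045 umax 154.2 vmax 241.6 vmin 236.0
[0.3942, -0.268] 0.055 umax 153.5 vmax 240.4 vmin 234.7
[0.395, -0.2695] 0.12 umax 148.7 vmax 232.2 vmin 226.3
[0.395, -0.2695] 0.13 umax 148.0 vmax 230.8 vmin 224.9
[0.395, -0.2695] 0.045 umax 154.0 vmax 242.1 vmin 236.5
[0.395, -0.2695] 0.055 umax 153.3 vmax 240.8 vmin 235.2
```

View pics/pz.png

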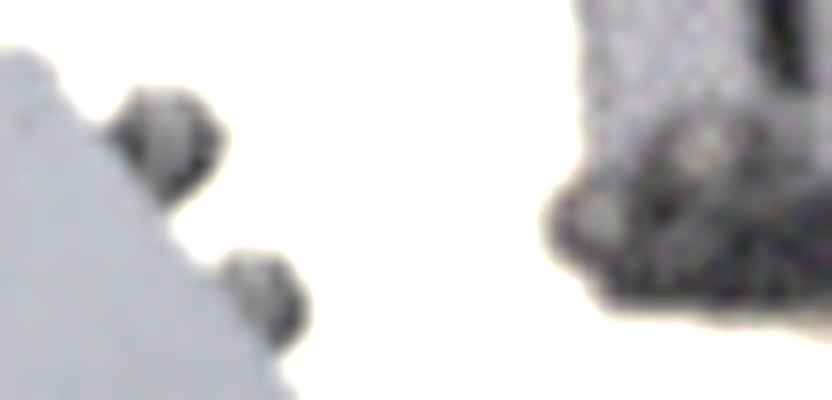

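```bash
python3 - <<'E'
from h import *
rel([-.0003,-.018,0])
E
```

```text
t 17.67 pos [ 0.4545 -0.182   0.1731] rpy [-3.1406 -0.01    0.9206] F [ 0.5712  0.528  -2.7604] M [-0.0295  0.0937 -0.0189] w 0.0116
tool cm [-1.4508  1.0657 -0.0156]
```

Request:
apply_moves(
  moves=[
    [[-0.3,0.2,0],[0,0.005,0],0],
    [[-0.6,0.45,0],[0,0.01,0],0],
    [[-0.9,0.65,0],[0,0.01,0],0],
    [[-1.2,0.9,0],[0,0.01,0],0],
    [[-1.45,1.05,0],[0,0.01,0],0],
    [[-1.45,1.05,0],[0,0.01,0],0],
    [[-1.45,1.05,0],[0,0.01,0],0],
    [[-1.45,1.05,0],[0,0.01,0],0],
    [[-1.45,1.05,0],[0,0.01,0],0],
    [[-1.45,1.05,0],[0,0.01,0],0],
  ],
)

```text
time: 18.5
tool_pos: [0.4541, -0.2001, 0.173]
ee_rot: [-3.141, -0.02, 0.921]
wrist_force: [-1.5, 1.0, -3.3]
width: 0.0117
```

```bash
python3 - <<'E'
from h import *
snap('scene','s11.png');snap('top','t11.png')
rel([0,0,0])
pts=[(.12,0,.011),(.095,0,.011),(.045,0,.011),(.02,0,.011)]
P=dpts(pts);print(np.array(P)); print(proj('scene',P),proj('top',P))
a=cv2.imread('pics/s11.png');A=cv2.resize(a[205:245,132:162],None,fx=14,fy=14,interpolation=cv2.INTER_CUBIC)
a=cv2.imread('pics/t11.png');B=cv2.resize(a[205:245,350:380],None,fx=14,fy=14,interpolation=cv2.INTER_CUBIC)
cv2.imwrite('pics/11.png',np.clip(np.hstack([A,B*1.2])*1.8,0,255).astype(np.uint8)[:600,:800])
E
```

```text
t 18.60 pos [ 0.454  -0.2001  0.173 ] rpy [-3.1409 -0.0196  0.9206] F [ 0.453   0.3428 -2.839 ] M [-0.0555  0.15    0.0375] w 0.0115
tool cm [0. 0. 0.]
[[ 0.3921 -0.2732  0.1831]
 [ 0.3924 -0.2728  0.1581]
 [ 0.393  -0.272   0.1081]
 [ 0.3933 -0.2716  0.0831]]
[[138.8999 220.1204]
 [141.1344 223.8911]
 [145.3691 231.0239]
 [147.3772 234.4001]] [[375.2732 221.1934]
 [372.683  222.5736]
 [367.8102 225.1677]
 [365.5158 226.3881]]
```

View pics/11.png

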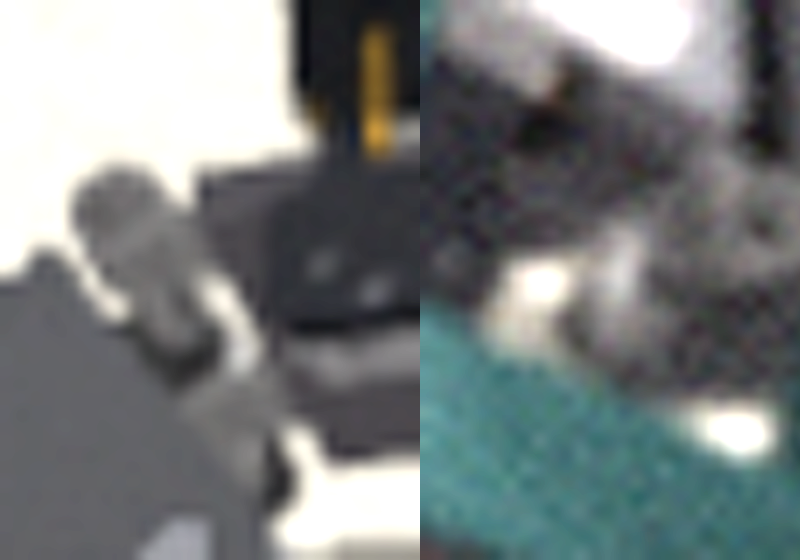

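```bash
python3 - <<'E'
from h import *
from scipy.ndimage import map_coordinates
g=lambda f: cv2.cvtColor(cv2.imread('pics/'+f),cv2.COLOR_BGR2GRAY).astype(float)
def prof(im,p,n,L=10):
    s=np.arange(-L,L+.01,.5); return s,map_coordinates(im,[p[1]+s*n[1],p[0]+s*n[0]],order=1)
P=dpts([(.12,0,.011),(.095,0,.011)])
def run(name,f,h,zs):
    im=g(f)
    for z in zs:
        p0=proj('scene',[[*h,z]])[0];p1=proj('scene',[[*h,z+.01]])[0];d=(p1-p0)/np.linalg.norm(p1-p0);n=np.array([-d[1],d[0]]); 
        if n[0]<0:n=-n
        s,v=prof(im,p0,n); print(name,z,p0,n,'\n',v.astype(int))
run('pins','scene0.png',[.3941,-.2721],[.115,.12,.125,.13,.135,.14,.145])
run('pinl','scene0.png',[.3941,-.2721],[.04,.045,.05,.055,.06,.065])
run('kn','s11.png',[.3921,-.2732],[.185,.18,.175,.17,.165,.16])
E
```

```text
pins 0.115 [145.0569 230.3048] [ 0.8784 -0.4779] 
 [ 88  89  89  89  89  88  88  89  89  88  88  87  87  85  77  68  58  48
  45  44  44  41  35  52  68  83 102 120 130 141 142 142 142 142 142 142
 142 143 143 143 143]
pins 0.12 [144.6749 229.6028] [ 0.8785 -0.4778] 
 [ 88  89  88  88  88  88  88  88  88  88  88  87  86  81  75  65  58  54
  53  53  53  52  48  43  53  62  79 101 122 134 142 142 142 142 142 142
 142 143 143 144 144]
pins 0.125 [144.2903 228.8958] [ 0.8785 -0.4777] 
 [ 88  88  88  88  88  88  88  88  88  88  88  87  86  80  69  57  54  54
  55  57  58  59  58  51  47  61  78 101 121 134 140 142 142 142 142 142
 142 142 142 143 144]
pins 0.13 [143.9029 228.1835] [ 0.8786 -0.4776] 
 [ 88  88  88  88  88  88  88  88  88  89  89  89  86  81  68  52  41  48
  56  59  62  64  65  63  61  64  85 108 125 139 143 143 142 142 142 142
 142 142 142 143 143]
pins 0.135 [143.5128 227.466 ] [ 0.8786 -0.4775] 
 [ 88  88  88  89  89  89  88  88  89  89  89  88  86  77  65  52  44  45
  53  61  66  71  72  71  71  76  89 113 131 138 143 143 143 142 141 140
 141 141 142 143 143]
pins 0.
[... 2339 characters left out ...]
7  86 101 111 115  98  69  56
  62  68  67  74  86]
kn 0.17 [140.0029 222.1163] [ 0.8779 -0.4788] 
 [ 54  54  54  54  54  54  54  54  54  54  55  59  72  92 103  98  81  71
  67  67  67  68  68  69  69  70  70  71  72  74  79  86  83  66  50  49
  48  48  51  52  51]
kn 0.165 [140.4156 222.8726] [ 0.8779 -0.4789] 
 [ 54  54  54  54  55  55  55  54  54  54  55  63  74  93 112 108  79  63
  64  66  65  64  65  65  65  64  65  67  69  68  66  62  55  50  49  49
  49  49  49  49  48]
kn 0.16 [140.8253 223.6232] [ 0.8778 -0.479 ] 
 [ 54  55  55  55  56  55  54  53  54  54  56  60  75  98 113 100  80  68
  62  61  61  61  60  60  60  59  61  64  65  64  61  56  51  48  46  47
  48  47  47  47  46]
```

```bash
cat > pf.py <<'E'
from h import *
from scipy.ndimage import map_coordinates
g=lambda f: cv2.cvtColor(cv2.imread('pics/'+f),cv2.COLOR_BGR2GRAY).astype(float)
def run(cam,name,f,h,zs,L=8):
    im=g(f)
    for z in zs:
        p0=proj(cam,[[*h,z]])[0];p1=proj(cam,[[*h,z+.01]])[0];d=(p1-p0)/np.linalg.norm(p1-p0);n=np.array([-d[1],d[0]])
        if n[0]<0:n=-n
        s=np.arange(-L,L+.01,.5);v=map_coordinates(im,[p0[1]+s*n[1],p0[0]+s*n[0]],order=1)
        print(name,z,p0.round(1),n.round(2),*v.astype(int))
E
python3 - <<'E'
from pf import *
run('scene','s10up','s10.png',[.3928,-.255],[.185,.18,.175,.17,.165])
run('scene','s10lo','s10.png',[.393,-.2544],[.11,.105,.1,.095,.09])
print(onz('top',[[369.75,222.75]],.141),onz('top',[[363.1,226.9]],.066))
h=[.3943,-.27]
run('top','tpu','top0.png',h,[.12,.125,.13,.14])
run('top','tpl','top0.png',h,[.045,.05,.055,.065])
run('top','t10u','t10.png',[.394,-.254],[.185,.18])
run('top','t10l','t10.png',[.394,-.254],[.11,.1])
E
```

```text
s10up 0.185 [143.7 216. ] [ 0.89 -0.46] 150 150 149 149 150 151 151 150 146 136 122 97 73 65 57 54 55 58 60 61 62 64 69 76 93 115 131 137 140 131 124 120 120
s10up 0.18 [144.1 216.8] [ 0.89 -0.46] 151 151 150 151 153 153 153 151 145 138 114 87 74 67 62 60 59 61 62 62 63 65 68 76 93 110 120 127 111 97 87 79 78
s10up 0.175 [144.5 217.6] [ 0.89 -0.46] 151 151 151 152 154 154 153 151 147 133 115 93 77 69 68 66 66 66 66 67 68 68 71 76 86 95 106 100 87 73 58 48 50
s10up 0.17 [144.9 218.3] [ 0.89 -0.46] 151 151 151 152 153 154 153 153 147 137 117 91 72 68 67 67 68 69 69 68 68 68 70 72 75 78 74 70 64 57 49 49 49
s10up 0.165 [145.3 219.1] [ 0.89 -0.46] 151 151 152 154 156 155 155 153 148 136 114 89 72 63 64 64 63 62 62 63 63 64 65 66 68 67 64 59 53 49 49 48 48
s10lo 0.11 [149.6 227.1] [ 0.89 -0.46] 39 34 33 33 34 34 32 30 29 38 47 60 72 72 66 61 59 61 62 62 70 82 94 109 117 114 101 75 48 42 41 40 38
s10lo 0.105 [150.  227.8] [ 0.89 -0.46] 41 36 30 29 31 31 30 28 43 54 61 71 79 78 74 66 61 62 63 64 68 77 90 101 104 105 89 68 52 43 42 45 45
s10lo 0.1 [150.3 228.5] [ 0.89 -0.46] 48 45 44 48 45 5
[... 1399 characters left out ...]
81 103 125 134
tpl 0.065 [363.4 227. ] [0.52 0.85] 152 149 146 147 145 142 139 131 115 100 81 67 63 65 67 66 66 63 60 52 44 39 39 39 34 30 32 36 43 60 77 99 121
t10u 0.185 [368.8 221.2] [0.53 0.85] 53 52 55 60 63 63 65 65 64 61 56 53 49 42 42 43 44 48 53 56 59 56 51 45 40 37 34 32 31 31 31 32 31
t10u 0.18 [368.4 221.5] [0.53 0.85] 51 52 57 63 64 65 65 66 65 60 55 52 48 44 42 43 44 46 51 54 56 55 50 44 38 35 32 30 29 28 30 32 30
t10l 0.11 [362.2 225.4] [0.53 0.85] 33 36 45 56 64 69 73 77 79 73 67 61 56 52 47 44 43 46 51 56 55 52 49 43 35 30 28 28 28 29 32 37 46
t10l 0.1 [361.3 225.9] [0.53 0.85] 33 36 41 49 58 64 70 76 81 81 78 73 67 59 50 47 46 48 51 54 54 52 47 41 35 29 26 29 31 35 39 53 73
```

```bash
python3 - <<'E'
from h import *
rel([.0005,-.001,0])
o,c,R=cur(); r=Ro.from_matrix(R.T@toolhung(60)).as_rotvec();print(r)
R2=Ro.from_euler('xyz',[np.pi,0,o['ee_rot'][2]]).as_matrix(); print(Ro.from_matrix(R.T@R2).as_rotvec())
E
```

```text
t 18.60 pos [ 0.454  -0.2001  0.173 ] rpy [-3.1409 -0.0196  0.9206] F [ 0.453   0.3428 -2.839 ] M [-0.0555  0.15    0.0375] w 0.0115
tool cm [-0.0493  0.1003 -0.001 ]
[-0.0006 -0.0196 -0.0106]
[-0.0007 -0.0196  0.    ]
```

Request:
apply_moves(
  moves=[
    [[-0.05,0.1,0],[0,-0.01,0],0],
    [[-0.05,0.1,0],[0,-0.02,0],0],
    [[-0.05,0.1,0],[0,-0.02,0],0],
    [[-0.05,0.1,0.2],[0,-0.02,0],0],
    [[-0.05,0.1,0.4],[0,-0.02,0],0],
    [[-0.05,0.1,0.6],[0,-0.02,0],0],
    [[-0.05,0.1,0.7],[0,-0.02,0],0],
    [[-0.05,0.1,0.8],[0,-0.02,0],0],
    [[-0.05,0.1,0.9],[0,-0.02,0],0],
    [[-0.05,0.1,1.0],[0,-0.02,0],0],
  ],
)

```text
time: 19.43
tool_pos: [0.4546, -0.2011, 0.1629]
ee_rot: [-3.141, 0.0, 0.92]
wrist_force: [0.1, 0.7, -2.9]
width: 0.0119
```

```bash
python3 - <<'E'
from pf import *
snap('scene','s12.png');snap('top','t12.png')
rel([0,0,0])
P=dpts([(.12,0,.011),(.095,0,.011),(.045,0,.011),(.02,0,.011)]);print(np.array(P))
h=P[0][:2]
run('scene','up','s12.png',[.393,-.274],[.175,.17,.165,.16,.155])
run('top','tu','t12.png',[.394,-.273],[.176,.17])
a=cv2.imread('pics/s12.png');A=cv2.resize(a[205:245,132:162],None,fx=14,fy=14,interpolation=cv2.INTER_CUBIC)
a=cv2.imread('pics/t12.png');B=cv2.resize(a[205:245,350:378],None,fx=14,fy=14,interpolation=cv2.INTER_CUBIC)
cv2.imwrite('pics/12.png',np.clip(np.hstack([A,B*1.2])*1.8,0,255).astype(np.uint8)[:600,:800])
E
```

```text
t 19.53 pos [ 0.4545 -0.201   0.1628] rpy [-3.1407  0.0005  0.9203] F [ 0.2579  0.9395 -3.1278] M [-0.0703  0.0867 -0.0121] w 0.0116
tool cm [0. 0. 0.]
[[ 0.3927 -0.274   0.1748]
 [ 0.3927 -0.274   0.1498]
 [ 0.3927 -0.274   0.0998]
 [ 0.3926 -0.274   0.0748]]
up 0.175 [139.6 221.7] [ 0.88 -0.48] 72 68 65 61 63 67 68 66 68 84 99 98 86 73 61 53 55 57 59 61 63 64 67 74 86 104 123 133 139 134 128 127 131
up 0.17 [140.  222.5] [ 0.88 -0.48] 55 54 54 54 55 55 56 56 65 77 89 95 88 75 66 62 60 60 60 62 64 66 67 71 83 99 114 126 124 110 94 79 78
up 0.165 [140.4 223.2] [ 0.88 -0.48] 55 56 55 55 55 55 55 58 62 74 88 92 82 69 68 66 66 67 67 67 68 70 72 73 77 83 95 101 98 90 72 51 50
up 0.16 [140.8 224. ] [ 0.88 -0.48] 55 55 55 54 55 55 56 58 64 75 84 84 79 70 65 66 68 68 68 68 68 68 69 71 71 73 76 75 73 64 51 49 49
up 0.155 [141.2 224.7] [ 0.88 -0.48] 55 55 54 54 54 55 55 57 62 69 79 87 74 63 61 61 63 64 65 63 61 64 66 67 67 66 62 57 54 50 48 47 47
tu 0.176 [374.4 221. ] [0.52 0.86] 51 51 51 55 56 56 59 61 60 61 55 50 47 43 40 41 42 47 52 55 55 53 48 40 33 31 31 30 30 29 29 30 31
tu 0.17 [373.8 221.3] [0.52 0.86] 51 53 55 58 61 62 62 62 63 60 55 50 46 42 39 38 41 44 49 54 56 49 43 39 32 29 31 31 30 30 30 30 30
```

View pics/12.png

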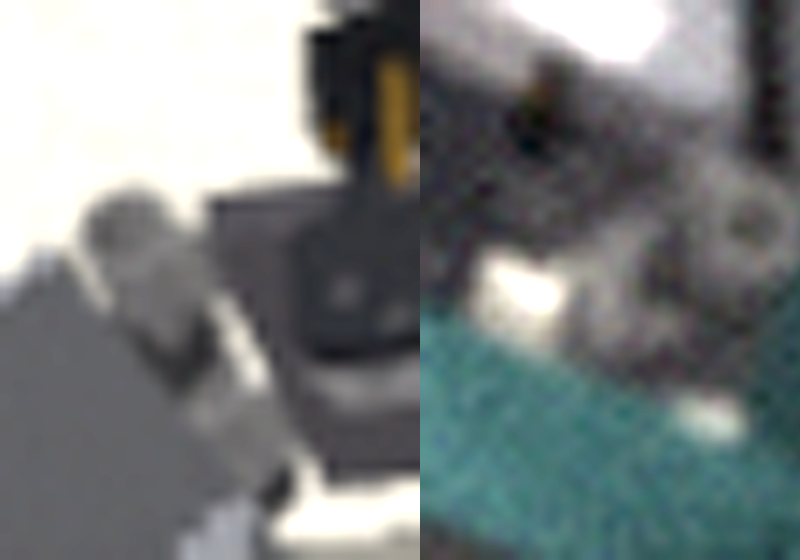

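Request:
apply_moves(
  moves=[
    [[0,0,0.05],[0,0,0],0],
    [[0,0,0.1],[0,0,0],0],
    [[0,0,0.15],[0,0,0],0],
    [[0,0,0.2],[0,0,0],0],
    [[0,0,0.25],[0,0,0],0],
    [[0,0,0.3],[0,0,0],0],
    [[0,0,0.35],[0,0,0],0],
    [[0,0,0.4],[0,0,0],0],
    [[0,0,0.4],[0,0,0],0],
    [[0,0,0.4],[0,0,0],0],
  ],
)

```text
time: 20.37
tool_pos: [0.4546, -0.201, 0.1589]
ee_rot: [-3.141, 0.0, 0.92]
wrist_force: [-0.3, 0.2, -3.5]
width: 0.0119
```

```bash
python3 - <<'E'
from h import *
rel([0,0,0])
E
```

```text
t 20.37 pos [ 0.4546 -0.201   0.1589] rpy [-3.1409  0.0004  0.9204] F [-0.313   0.2286 -3.4723] M [-0.0237  0.1042  0.0072] w 0.0119
tool cm [0. 0. 0.]
```

Request:
apply_moves(
  moves=[
    [[0,0,0.05],[0,0,0],0],
    [[0,0,0.1],[0,0,0],0],
    [[0,0,0.15],[0,0,0],0],
    [[0,0,0.2],[0,0,0],0],
    [[0,0,0.25],[0,0,0],0],
    [[0,0,0.3],[0,0,0],0],
    [[0,0,0.35],[0,0,0],0],
    [[0,0,0.4],[0,0,0],0],
    [[0,0,0.4],[0,0,0],0],
    [[0,0,0.4],[0,0,0],0],
  ],
)

```text
time: 21.2
tool_pos: [0.4546, -0.201, 0.1549]
ee_rot: [-3.141, 0.0, 0.92]
wrist_force: [0.2, -0.1, -3.0]
width: 0.012
```

```bash
python3 - <<'E'
from h import *
rel([0,0,0])
E
```

```text
t 21.20 pos [ 0.4546 -0.201   0.1549] rpy [-3.1408  0.0004  0.9203] F [ 0.1958 -0.0839 -2.9958] M [-0.0254  0.0794 -0.0034] w 0.0120
tool cm [0. 0. 0.]
```

Request:
apply_moves(
  moves=[
    [[0,0,0.05],[0,0,0],0],
    [[0,0,0.1],[0,0,0],0],
    [[0,0,0.15],[0,0,0],0],
    [[0,0,0.2],[0,0,0],0],
    [[0,0,0.25],[0,0,0],0],
    [[0,0,0.3],[0,0,0],0],
    [[0,0,0.35],[0,0,0],0],
    [[0,0,0.4],[0,0,0],0],
    [[0,0,0.45],[0,0,0],0],
    [[0,0,0.5],[0,0,0],0],
  ],
)

```text
time: 22.03
tool_pos: [0.4546, -0.201, 0.1499]
ee_rot: [-3.141, 0.0, 0.92]
wrist_force: [-0.6, -0.3, -3.1]
width: 0.0119
```

```bash
python3 - <<'E'
from h import *
rel([0,0,0])
snap('scene','s13.png');snap('top','t13.png')
a=cv2.imread('pics/s13.png');A=cv2.resize(a[205:245,132:162],None,fx=14,fy=14,interpolation=cv2.INTER_CUBIC)
a=cv2.imread('pics/t13.png');B=cv2.resize(a[205:245,350:378],None,fx=14,fy=14,interpolation=cv2.INTER_CUBIC)
cv2.imwrite('pics/13.png',np.clip(np.hstack([A,B*1.2])*1.8,0,255).astype(np.uint8)[:600,:800])
E
```

```text
t 22.03 pos [ 0.4546 -0.201   0.1499] rpy [-3.1409  0.0004  0.9204] F [-0.6344 -0.291  -3.1398] M [-0.0044  0.0765 -0.0431] w 0.0119
tool cm [0. 0. 0.]
```

View pics/13.png

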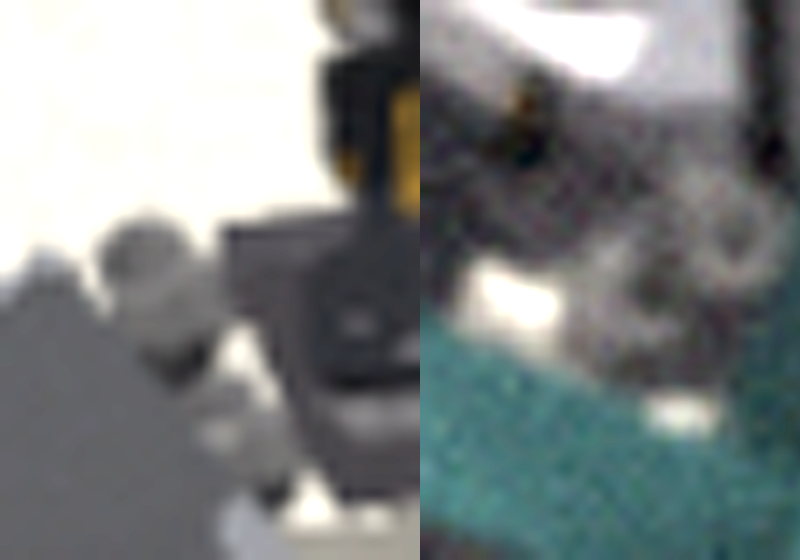

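Request:
apply_moves(
  moves=[
    [[0,0,0.05],[0,0,0],0],
    [[0,0,0.1],[0,0,0],0],
    [[0,0,0.15],[0,0,0],0],
    [[0,0,0.2],[0,0,0],0],
    [[0,0,0.25],[0,0,0],0],
    [[0,0,0.3],[0,0,0],0],
    [[0,0,0.35],[0,0,0],0],
    [[0,0,0.4],[0,0,0],0],
    [[0,0,0.45],[0,0,0],0],
    [[0,0,0.5],[0,0,0],0],
  ],
)

```text
time: 22.97
tool_pos: [0.4546, -0.201, 0.1449]
ee_rot: [-3.141, 0.0, 0.92]
wrist_force: [0.2, 0.6, -2.7]
width: 0.0117
```

```bash
python3 - <<'E'
from h import *
rel([0,0,0])
E
```

```text
t 22.97 pos [ 0.4546 -0.201   0.1449] rpy [-3.1409  0.0004  0.9204] F [ 0.1748  0.5917 -2.6702] M [-0.0432  0.1013 -0.0092] w 0.0117
tool cm [0. 0. 0.]
```

Request:
apply_moves(
  moves=[
    [[0,0,0.04],[0,0,0],0],
    [[0,0,0.08],[0,0,0],0],
    [[0,0,0.12],[0,0,0],0],
    [[0,0,0.16],[0,0,0],0],
    [[0,0,0.2],[0,0,0],0],
    [[0,0,0.24],[0,0,0],0],
    [[0,0,0.28],[0,0,0],0],
    [[0,0,0.28],[0,0,0],0],
    [[0,0,0.28],[0,0,0],0],
    [[0,0,0.28],[0,0,0],0],
  ],
)

```text
time: 23.8
tool_pos: [0.4546, -0.2011, 0.1422]
ee_rot: [-3.141, 0.0, 0.92]
wrist_force: [-0.2, -0.1, -2.8]
width: 0.0118
```

```bash
python3 - <<'E'
from h import *
rel([0,0,0])
E
```

```text
t 23.80 pos [ 0.4546 -0.2011  0.1422] rpy [-3.141   0.0004  0.9204] F [-0.1922 -0.0516 -2.8153] M [-0.0594  0.1015 -0.0266] w 0.0118
tool cm [0. 0. 0.]
```

Still carrying the full weight. I'll keep lowering until it is supported.

Request:
apply_moves(
  moves=[
    [[0,0,0.04],[0,0,0],0],
    [[0,0,0.08],[0,0,0],0],
    [[0,0,0.12],[0,0,0],0],
    [[0,0,0.16],[0,0,0],0],
    [[0,0,0.2],[0,0,0],0],
    [[0,0,0.24],[0,0,0],0],
    [[0,0,0.28],[0,0,0],0],
    [[0,0,0.28],[0,0,0],0],
    [[0,0,0.28],[0,0,0],0],
    [[0,0,0.28],[0,0,0],0],
  ],
)

```text
time: 24.63
tool_pos: [0.455, -0.2012, 0.1407]
ee_rot: [3.141, 0.0, 0.92]
wrist_force: [-0.5, 2.1, 5.3]
width: 0.0119
```

```bash
python3 - <<'E'
from h import *
rel([0,0,0])
snap('scene','s14.png');snap('top','t14.png')
a=cv2.imread('pics/s14.png');A=cv2.resize(a[205:255,132:162],None,fx=12,fy=12,interpolation=cv2.INTER_CUBIC)
a=cv2.imread('pics/t14.png');B=cv2.resize(a[200:250,350:380],None,fx=12,fy=12,interpolation=cv2.INTER_CUBIC)
cv2.imwrite('pics/14.png',np.clip(np.hstack([A,B*1.2])*1.8,0,255).astype(np.uint8)[:600,:800])
E
```

```text
t 24.63 pos [ 0.455  -0.2012  0.1407] rpy [3.1405 0.0002 0.9204] F [-0.4814  2.0711  5.3425] M [ 0.127   0.6411 -0.1584] w 0.0119
tool cm [0. 0. 0.]
```

View pics/14.png

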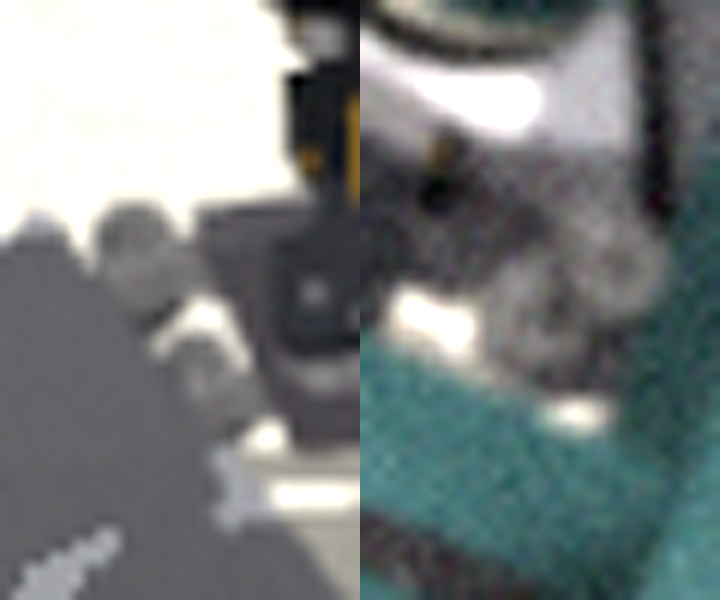

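Request:
apply_moves(
  moves=[
    [[0,0,-0.05],[0,0,0],0],
    [[0,0,-0.1],[0,0,0],0],
    [[0,0,-0.1],[0,0,0],0.14],
    [[0,0,-0.1],[0,0,0],0.18],
    [[0,0,-0.1],[0,0,0],0.25],
    [[0,0,-0.1],[0,0,0],0.35],
    [[0,0,-0.1],[0,0,0],0.4],
    [[0,0,-0.1],[0,0,0],0.4],
    [[0,0,-0.1],[0,0,0],0.4],
    [[0,0,-0.1],[0,0,0],0.4],
  ],
)

```text
time: 25.57
tool_pos: [0.4546, -0.2011, 0.1403]
ee_rot: [-3.141, 0.0, 0.92]
wrist_force: [0.2, -0.6, 0.1]
width: 0.0378
```

Request:
apply_moves(
  moves=[
    [[0,0,-0.3],[0,0,0],0.4],
    [[0,0,-1.0],[0,0,0],0.4],
    [[0,0,-2.0],[0,0,0],0.4],
    [[0,0,-3.5],[0,0,0],0.4],
    [[0,0,-5.0],[0,0,0],0.4],
    [[0,0,-6.5],[0,0,0],0.4],
    [[0,0,-8.0],[0,0,0],0.4],
    [[0,0,-9.5],[0,0,0],0.3],
    [[0,0,-11],[0,0,0],0.2],
    [[0,0,-12],[0,0,0],0.1],
  ],
)

```text
time: 26.4
tool_pos: [0.4553, -0.2014, 0.2635]
ee_rot: [3.138, -0.0, 0.92]
wrist_force: [-0.0, -0.3, 0.2]
width: 0.021
```

```bash
python3 - <<'E'
from h import *
rel([0,0,0])
snap('scene','s15.png');snap('top','t15.png')
crop('s',cv2.imread('pics/s15.png'),125,160,100,95,7,'15s.png')
crop('s',cv2.imread('pics/t15.png'),300,160,100,85,7,'15t.png')
D=hungR(60); 
P=[np.array([*HINGE,.035])+D@(np.array(p)-[0,0,.011]) for p in [(.12,0,.011),(.045,0,.011),(.13,.173,0),(0,.173,0),(.13,.018,0)]]
print(proj('scene',P),proj('top',P))
E
```

```text
t 26.40 pos [ 0.4553 -0.2014  0.2635] rpy [ 3.1383 -0.0001  0.9204] F [-0.0448 -0.2559  0.2176] M [-0.0789  0.0895  0.028 ] w 0.0210
tool cm [0. 0. 0.]
[[143.0792 224.1829]
 [148.7495 234.7343]
 [199.8606 217.171 ]
 [204.3529 235.4598]
 [148.3755 225.0276]] [[370.8919 221.8069]
 [364.2672 225.8793]
 [321.6993 189.1909]
 [315.5008 199.0808]
 [368.0694 214.9909]]
```

View pics/15s.png

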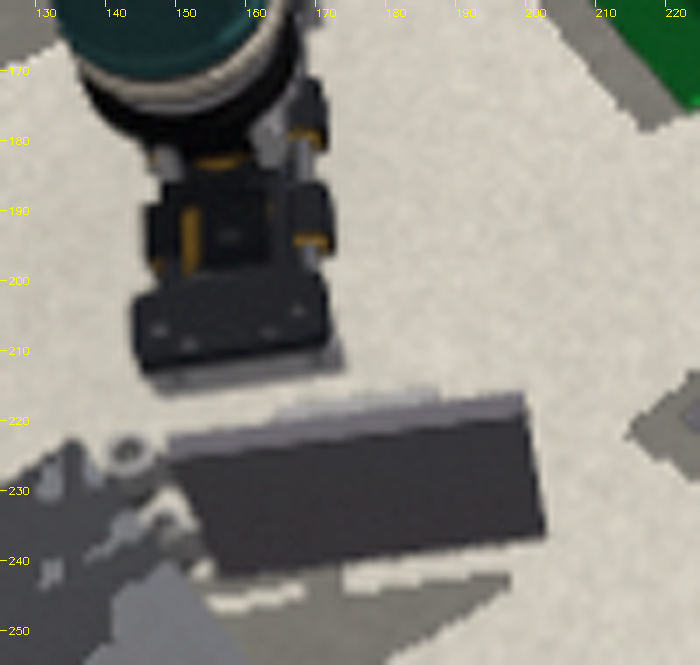

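View pics/15t.png

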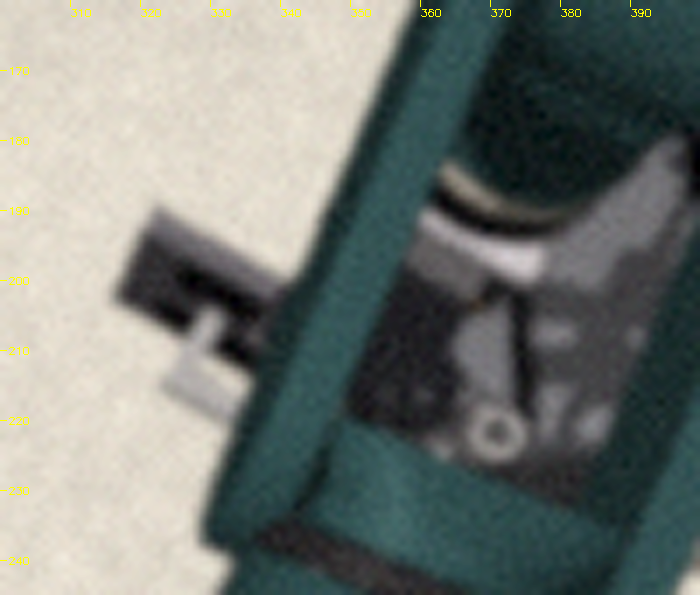

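```bash
cat >> h.py <<'E'
CY=np.radians(-6.1); HINGE=np.array([.3942,-.2705])
def pushTCP(th,gap,z,y=.150):
    g=np.array([*HINGE,0])+hungR(th)@[0,y,.0135+gap]; g[2]=z; return g
E
python3 - <<'E'
from h import *
plan(pushTCP(59.5,.03,.26),toolhung(59.5))
plan(pushTCP(59.5,.03,.149),toolhung(59.5))
E
```

```text
t 26.50 pos [ 0.4557 -0.2016  0.2635] F [-0.1772 -0.0877  0.5976] w 0.0127 q [-0.5301 -0.0366  1.4108 -0.0003  1.7624  0.1202]
shift [ 5.74 -5.25  0.33] turn [ 0.005 -0.    -0.012] |d|cm 7.8 |r| 0.01
t 26.50 pos [ 0.4557 -0.2016  0.2635] F [-0.1772 -0.0877  0.5976] w 0.0127 q [-0.5301 -0.0366  1.4108 -0.0003  1.7624  0.1202]
shift [ 5.74 -5.3  11.43] turn [ 0.005 -0.    -0.012] |d|cm 13.8 |r| 0.01
```

Request:
apply_moves(
  moves=[
    [[1.5,-1.4,0],[0,0,0],0],
    [[3.0,-2.8,0],[0,0,0],0],
    [[4.5,-4.2,0],[0,0,0],0],
    [[5.7,-5.3,0.5],[0,0,0],0],
    [[5.7,-5.3,2.5],[0,0,0],0],
    [[5.7,-5.3,5.0],[0,0,0],0],
    [[5.7,-5.3,7.5],[0,0,0],0],
    [[5.7,-5.3,9.5],[0,0,0],0],
    [[5.7,-5.3,11],[0,0,0],0],
    [[5.7,-5.3,11.4],[0,0,0],0],
  ],
)

```text
time: 27.33
tool_pos: [0.4447, -0.1226, 0.1423]
ee_rot: [-3.134, 0.002, 0.92]
wrist_force: [-1.0, -0.3, -0.3]
width: 0.0004
```

```bash
python3 - <<'E'
from h import *
rel([0,0,0])
snap('scene','s16.png')
crop('s',cv2.imread('pics/s16.png'),125,160,100,95,7,'16s.png')
o,c,R=cur()
# rows for arc in tool frame at call start
def rows(ths,gaps,z=.149):
    for th,gp in zip(ths,gaps):
        p=pushTCP(th,gp,z); d=R.T@(p-c)*100; r=Ro.from_matrix(R.T@toolhung(th)).as_rotvec(); print(th,gp,d.round(2),r.round(3))
rows([59.5,57,54,51,48,45,42,39,36,33],[.012,.004,.002,0,0,0,0,0,0,0])
E
```

```text
t 27.33 pos [ 0.4447 -0.1226  0.1423] rpy [-3.1339  0.0023  0.9204] F [-1.0224 -0.313  -0.3052] M [-0.0522  0.0763 -0.0479] w 0.0004
tool cm [0. 0. 0.]
59.5 0.012 [ 0.13  2.16 -0.6 ] [-0.007  0.002 -0.012]
57 0.004 [ 0.21  3.62 -0.61] [-0.007  0.002  0.032]
54 0.002 [ 0.24  4.61 -0.61] [-0.007  0.002  0.084]
51 0 [ 0.21  5.59 -0.62] [-0.006  0.002  0.137]
48 0 [ 0.15  6.38 -0.63] [-0.006  0.003  0.189]
45 0 [ 0.05  7.16 -0.63] [-0.006  0.003  0.241]
42 0 [-0.09  7.94 -0.64] [-0.006  0.003  0.294]
39 0 [-0.27  8.71 -0.64] [-0.006  0.003  0.346]
36 0 [-0.49  9.46 -0.64] [-0.006  0.003  0.399]
33 0 [-0.75 10.21 -0.65] [-0.006  0.003  0.451]
```

View pics/16s.png

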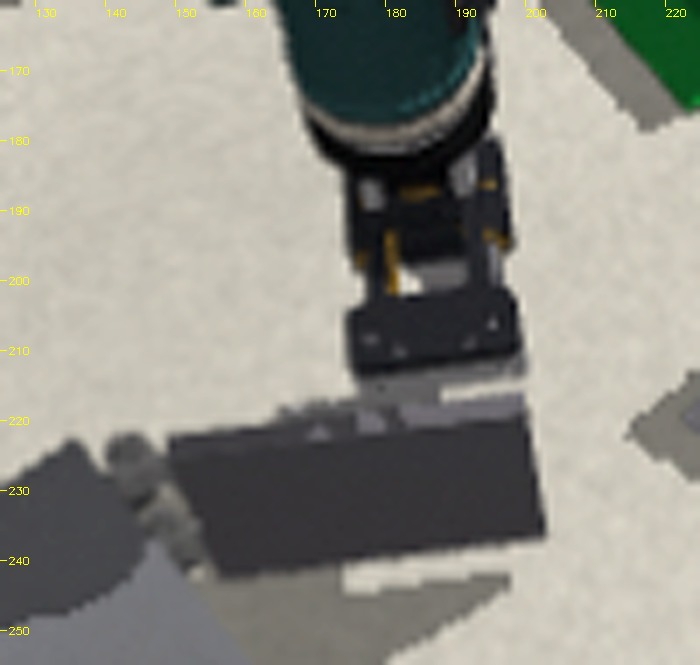

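Request:
apply_moves(
  moves=[
    [[0.1,1.3,-0.3],[0,0,0],0],
    [[0.15,2.2,-0.6],[-0.005,0,0],0],
    [[0.2,2.8,-0.6],[-0.005,0,0.01],0],
    [[0.2,3.3,-0.6],[-0.005,0,0.02],0],
    [[0.2,3.8,-0.6],[-0.005,0,0.045],0],
    [[0.2,4.4,-0.6],[-0.005,0,0.075],0],
    [[0.2,5.0,-0.6],[-0.005,0,0.105],0],
    [[0.2,5.6,-0.6],[-0.005,0,0.137],0],
    [[0.15,6.3,-0.6],[-0.005,0,0.185],0],
    [[0.05,7.0,-0.6],[-0.005,0,0.23],0],
  ],
)

```text
time: 28.22
tool_pos: [0.5033, -0.1658, 0.1524]
ee_rot: [3.137, -0.0, 0.687]
wrist_force: [0.0, 0.1, 0.1]
width: -0.0001
```

```bash
python3 - <<'E'
from h import *
rel([0,0,0])
snap('scene','s17.png')
crop('s',cv2.imread('pics/s17.png'),125,160,100,95,7,'17s.png')
o,c,R=cur()
def rows(ths,z=.149):
    for th in ths:
        p=pushTCP(th,0,z); d=R.T@(p-c)*100; r=Ro.from_matrix(R.T@toolhung(th)).as_rotvec(); print(th,d.round(2),r.round(3))
rows([45,42,39,36,33,30,27,24,21,18,15,12])
E
```

```text
t 28.22 pos [ 0.5033 -0.1658  0.1524] rpy [ 3.1374 -0.      0.687 ] F [0.0354 0.1248 0.1234] M [0.0173 0.0999 0.0198] w -0.0001
tool cm [0. 0. 0.]
45 [-0.06 -0.17  0.33] [ 0.005 -0.     0.006]
42 [-0.02  0.61  0.33] [ 0.005 -0.     0.059]
39 [-0.01  1.4   0.34] [ 0.005 -0.     0.111]
36 [-0.05  2.19  0.34] [ 0.005 -0.001  0.163]
33 [-0.13  2.97  0.35] [ 0.005 -0.001  0.216]
30 [-0.25  3.75  0.35] [ 0.005 -0.001  0.268]
27 [-0.41  4.53  0.36] [ 0.005 -0.001  0.32 ]
24 [-0.61  5.29  0.36] [ 0.005 -0.001  0.373]
21 [-0.85  6.04  0.36] [ 0.005 -0.001  0.425]
18 [-1.13  6.78  0.37] [ 0.005 -0.001  0.478]
15 [-1.44  7.5   0.37] [ 0.005 -0.001  0.53 ]
12 [-1.8   8.2   0.38] [ 0.005 -0.002  0.582]
```

View pics/17s.png

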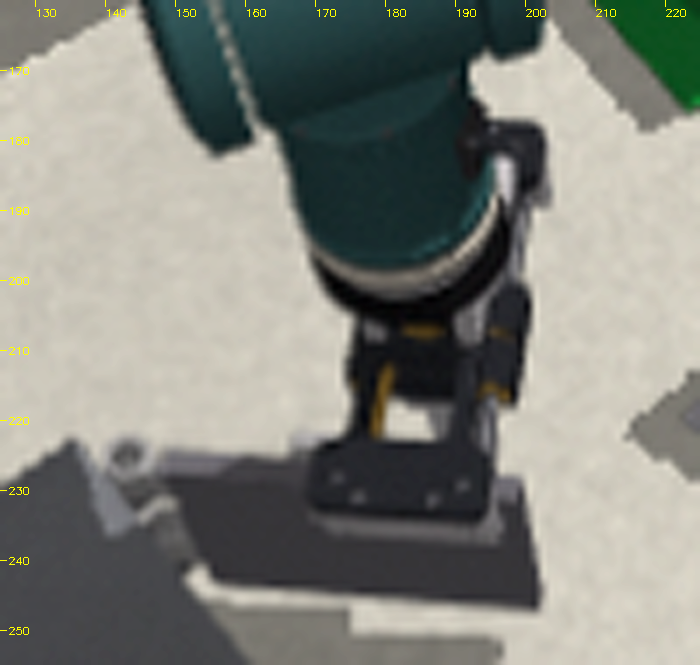

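Request:
apply_moves(
  moves=[
    [[0,0.4,0.1],[0,0,0.05],0],
    [[0,1.0,0.2],[0,0,0.085],0],
    [[0,1.6,0.3],[0,0,0.125],0],
    [[-0.05,2.2,0.3],[0,0,0.163],0],
    [[-0.1,2.75,0.3],[0,0,0.2],0],
    [[-0.2,3.3,0.3],[0,0,0.238],0],
    [[-0.3,3.85,0.3],[0,0,0.275],0],
    [[-0.4,4.4,0.3],[0,0,0.312],0],
    [[-0.5,4.9,0.3],[0,0,0.345],0],
    [[-0.6,5.3,0.3],[0,0,0.373],0],
  ],
)

```text
time: 29.1
tool_pos: [0.5321, -0.2105, 0.1495]
ee_rot: [3.138, -0.001, 0.316]
wrist_force: [0.4, 0.3, 0.4]
width: 0.0005
```

```bash
python3 - <<'E'
from h import *
rel([0,0,0])
snap('scene','s18.png')
o,c,R=cur()
def rows(ths,z=.149):
    for th in ths:
        p=pushTCP(th,0,z); d=R.T@(p-c)*100; r=Ro.from_matrix(R.T@toolhung(th)).as_rotvec(); print(th,d.round(2),r.round(3))
rows([22,20,18,16,14,12,10,8,6,4,2,0])
E
```

```text
t 29.10 pos [ 0.5321 -0.2105  0.1495] rpy [ 3.1379 -0.0012  0.3156] F [0.3938 0.3491 0.3854] M [0.0108 0.2506 0.0094] w 0.0005
tool cm [0. 0. 0.]
22 [0.07 0.58 0.04] [ 0.004 -0.001  0.037]
20 [0.08 1.11 0.05] [ 0.004 -0.002  0.072]
18 [0.09 1.63 0.05] [ 0.004 -0.002  0.107]
16 [0.07 2.16 0.05] [ 0.004 -0.002  0.142]
14 [0.03 2.68 0.05] [ 0.004 -0.002  0.177]
12 [-0.02  3.2   0.06] [ 0.004 -0.002  0.211]
10 [-0.1   3.72  0.06] [ 0.004 -0.002  0.246]
8 [-0.19  4.24  0.06] [ 0.004 -0.002  0.281]
6 [-0.3   4.76  0.06] [ 0.004 -0.002  0.316]
4 [-0.42  5.27  0.06] [ 0.004 -0.002  0.351]
2 [-0.57  5.77  0.07] [ 0.004 -0.002  0.386]
0 [-0.73  6.27  0.07] [ 0.004 -0.002  0.421]
```

Next, down to about 8°, slowing toward the end.

Request:
apply_moves(
  moves=[
    [[0.07,0.6,0],[0,0,0.04],0],
    [[0.08,1.1,0],[0,0,0.072],0],
    [[0.09,1.6,0],[0,0,0.107],0],
    [[0.07,2.1,0],[0,0,0.14],0],
    [[0.03,2.6,0],[0,0,0.172],0],
    [[0,3.0,0],[0,0,0.2],0],
    [[-0.05,3.4,0],[0,0,0.225],0],
    [[-0.1,3.7,0],[0,0,0.246],0],
    [[-0.15,4.0,0],[0,0,0.265],0],
    [[-0.19,4.2,0],[0,0,0.28],0],
  ],
)

```text
time: 29.98
tool_pos: [0.5435, -0.2511, 0.1497]
ee_rot: [3.138, -0.003, 0.036]
wrist_force: [0.3, 0.5, -0.9]
width: 0.0003
```

```bash
python3 - <<'E'
from h import *
rel([0,0,0])
snap('scene','s19.png');snap('top','t19.png')
crop('s',cv2.imread('pics/s19.png'),125,180,90,95,7,'19s.png')
o,c,R=cur()
def rows(ths,z=.149):
    for th in ths:
        p=pushTCP(th,0,z); d=R.T@(p-c)*100; r=Ro.from_matrix(R.T@toolhung(th)).as_rotvec(); print(th,d.round(2),r.round(3))
rows([8,6,4,2,0])
E
```

```text
t 29.98 pos [ 0.5435 -0.2511  0.1497] rpy [ 3.1381 -0.0028  0.0359] F [ 0.3329  0.4504 -0.9495] M [-0.0046  0.1365 -0.0188] w 0.0003
tool cm [0. 0. 0.]
8 [0.03 0.1  0.06] [ 0.003 -0.002  0.004]
6 [0.07 0.62 0.07] [ 0.003 -0.003  0.038]
4 [0.08 1.15 0.07] [ 0.003 -0.003  0.073]
2 [0.08 1.68 0.07] [ 0.003 -0.003  0.108]
0 [0.06 2.2  0.07] [ 0.003 -0.003  0.143]
```

View pics/19s.png

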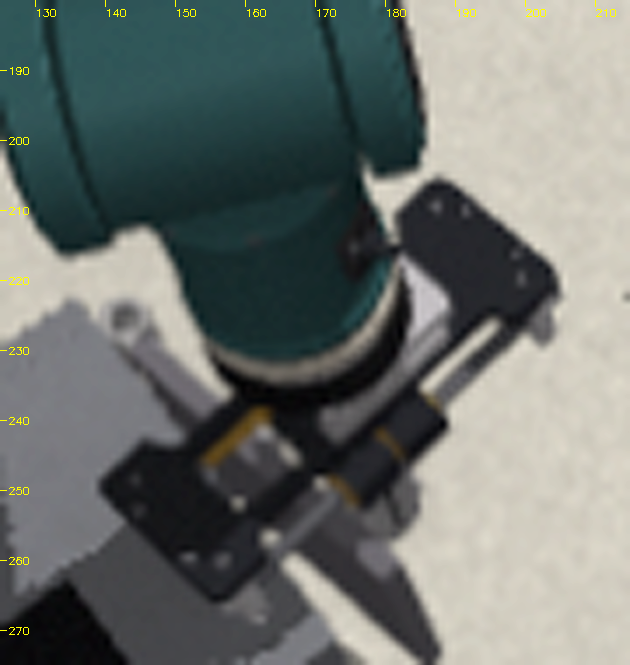

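Request:
apply_moves(
  moves=[
    [[0,0.2,0],[0,0,0.015],0],
    [[0,0.4,0],[0,0,0.025],0],
    [[0.05,0.6,0],[0,0,0.037],0],
    [[0.05,0.8,0],[0,0,0.05],0],
    [[0.08,1.0,0],[0,0,0.063],0],
    [[0.08,1.15,0],[0,0,0.073],0],
    [[0.08,1.3,0],[0,0,0.083],0],
    [[0.08,1.45,0],[0,0,0.093],0],
    [[0.08,1.55,0],[0,0,0.1],0],
    [[0.08,1.65,0],[0,0,0.107],0],
  ],
)

```text
time: 30.92
tool_pos: [0.5449, -0.2674, 0.1498]
ee_rot: [3.138, -0.003, -0.07]
wrist_force: [0.3, 1.3, 0.0]
width: 0.0002
```

```bash
python3 - <<'E'
from h import *
rel([0,0,0])
E
```

```text
t 30.92 pos [ 0.5449 -0.2674  0.1498] rpy [ 3.1384 -0.0032 -0.0704] F [0.3153 1.3188 0.0289] M [0.0729 0.1263 0.0058] w 0.0002
tool cm [0. 0. 0.]
```

Request:
apply_moves(
  moves=[
    [[0,0.06,0],[0,0,0.004],0],
    [[0,0.12,0],[0,0,0.008],0],
    [[0,0.18,0],[0,0,0.012],0],
    [[0,0.24,0],[0,0,0.016],0],
    [[0,0.3,0],[0,0,0.02],0],
    [[0,0.36,0],[0,0,0.024],0],
    [[0,0.42,0],[0,0,0.028],0],
    [[0,0.48,0],[0,0,0.032],0],
    [[0,0.5,0],[0,0,0.034],0],
    [[0,0.5,0],[0,0,0.034],0],
  ],
)

```text
time: 31.75
tool_pos: [0.5444, -0.2723, 0.1498]
ee_rot: [3.139, -0.003, -0.104]
wrist_force: [0.3, 0.9, 0.0]
width: 0.0005
```

```bash
python3 - <<'E'
from h import *
rel([0,0,0])
snap('scene','s20.png');snap('top','t20.png')
crop('s',cv2.imread('pics/s20.png'),125,190,90,95,7,'20s.png')
E
```

```text
t 31.75 pos [ 0.5444 -0.2723  0.1498] rpy [ 3.1386 -0.0031 -0.1038] F [0.269  0.9478 0.0165] M [0.0183 0.1101 0.0331] w 0.0005
tool cm [0. 0. 0.]
```

View pics/20s.png

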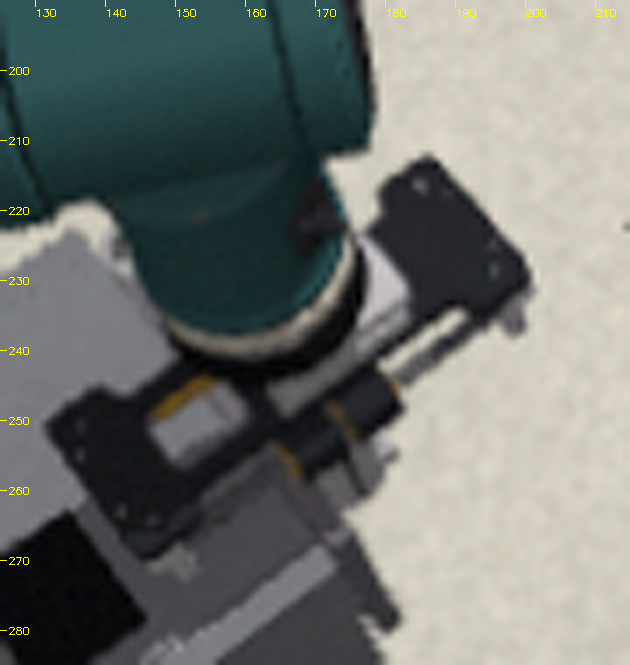

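Request:
apply_moves(
  moves=[
    [[0,0.04,0],[0,0,0],0],
    [[0,0.08,0],[0,0,0],0],
    [[0,0.12,0],[0,0,0],0],
    [[0,0.16,0],[0,0,0],0],
    [[0,0.2,0],[0,0,0],0],
    [[0,0.24,0],[0,0,0],0],
    [[0,0.28,0],[0,0,0],0],
    [[0,0.3,0],[0,0,0],0],
    [[0,0.3,0],[0,0,0],0],
    [[0,0.3,0],[0,0,0],0],
  ],
)

```text
time: 32.68
tool_pos: [0.5442, -0.2748, 0.1497]
ee_rot: [3.139, -0.003, -0.103]
wrist_force: [-0.4, 1.2, -0.6]
width: 0.0002
```

```bash
python3 - <<'E'
from h import *
rel([0,0,0])
E
```

```text
t 32.68 pos [ 0.5442 -0.2748  0.1497] rpy [ 3.1394 -0.0029 -0.1033] F [-0.4158  1.205  -0.6156] M [0.4618 0.1156 0.0056] w 0.0002
tool cm [0. 0. 0.]
```

Request:
apply_moves(
  moves=[
    [[0,0.03,0],[0,0,0],0],
    [[0,0.06,0],[0,0,0],0],
    [[0,0.09,0],[0,0,0],0],
    [[0,0.12,0],[0,0,0],0],
    [[0,0.15,0],[0,0,0],0],
    [[0,0.18,0],[0,0,0],0],
    [[0,0.2,0],[0,0,0],0],
    [[0,0.2,0],[0,0,0],0],
    [[0,0.2,0],[0,0,0],0],
    [[0,0.2,0],[0,0,0],0],
  ],
)

```text
time: 33.52
tool_pos: [0.5442, -0.2749, 0.1496]
ee_rot: [-3.14, -0.003, -0.102]
wrist_force: [0.7, 7.5, -0.1]
width: 0.0007
```

```bash
python3 - <<'E'
from h import *
rel([0,0,0])
E
```

```text
t 33.52 pos [ 0.5442 -0.2749  0.1496] rpy [-3.1404 -0.0025 -0.1024] F [ 0.7078  7.5449 -0.0818] M [ 1.3681  0.0804 -0.0233] w 0.0007
tool cm [0. 0. 0.]
```

Stopped at 7.5 N with no further motion, so the door is shut. Backing off now.

Request:
apply_moves(
  moves=[
    [[0,-0.1,0],[0,0,0],0],
    [[0,-0.3,0],[0,0,0],0],
    [[0,-0.6,0],[0,0,0],0],
    [[0,-1.2,0],[0,0,0],0],
    [[0,-2.2,0],[0,0,0],0],
    [[0,-3.5,0],[0,0,0],0],
    [[0,-5.0,-1.0],[0,0,0],0],
    [[0,-6.5,-3.0],[0,0,0],0],
    [[0,-8.0,-5.5],[0,0,0],0],
    [[0,-9.5,-8.0],[0,0,0],0],
  ],
)

```text
time: 34.35
tool_pos: [0.5533, -0.1803, 0.2307]
ee_rot: [3.139, -0.003, -0.103]
wrist_force: [0.9, -1.5, -0.2]
width: 0.0005
```

Request:
apply_moves(
  moves=[
    [[0,-2,-1.5],[0,0,0],0],
    [[0,-4,-3.0],[0,0,0],0],
    [[0,-6,-4.5],[0,0,0],0],
    [[0,-8,-6],[0,0,0],0],
    [[0,-10,-7],[0,0,0],0],
    [[0,-12,-8],[0,0,0],0],
    [[0,-14,-9],[0,0,0],0],
    [[0,-15,-10],[0,0,0],0],
    [[0,-15,-10],[0,0,0],0],
    [[0,-15,-10],[0,0,0],0],
  ],
)

```text
time: 35.18
tool_pos: [0.5689, -0.0323, 0.3302]
ee_rot: [3.138, -0.005, -0.102]
wrist_force: [0.2, -0.4, -0.0]
width: 0.0006
```

```bash
python3 - <<'E'
from h import *
rel([0,0,0])
snap('scene','s21.png');snap('top','t21.png')
a=cv2.imread('pics/s21.png');A=cv2.resize(a[205:315,85:195],None,fx=5,fy=5,interpolation=cv2.INTER_CUBIC)
cv2.imwrite('pics/21s.png',np.clip(A*1.6,0,255).astype(np.uint8))
b=cv2.imread('pics/t21.png');cv2.imwrite('pics/21t.png',np.clip(cv2.resize(b[145:245,330:440],None,fx=5,fy=5,interpolation=cv2.INTER_CUBIC)*1.6,0,255).astype(np.uint8))
D=hungR(0);P=[np.array([*HINGE,.035])+D@(np.array(p)-[0,0,.011]) for p in [(.12,0,.011),(.13,.018,.012),(.13,.173,.012),(0,.173,.012)]]
print(proj('scene',P),proj('top',P))
E
```

```text
t 35.18 pos [ 0.5689 -0.0323  0.3302] rpy [ 3.1377 -0.0053 -0.1022] F [ 0.1968 -0.369  -0.0152] M [0.0302 0.1507 0.0692] w 0.0006
tool cm [0. 0. 0.]
[[142.3592 224.219 ]
 [145.0223 226.656 ]
 [174.5108 264.5455]
 [181.7348 279.4514]] [[371.5079 222.2442]
 [371.7005 215.6151]
 [368.0229 165.1801]
 [357.5766 177.1771]]
```

View pics/21s.png

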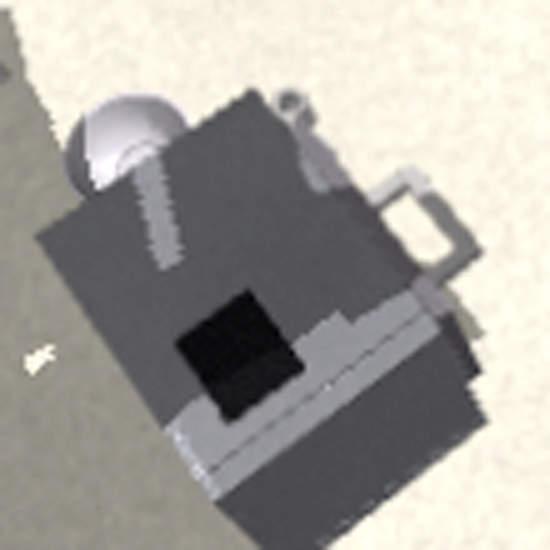

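View pics/21t.png

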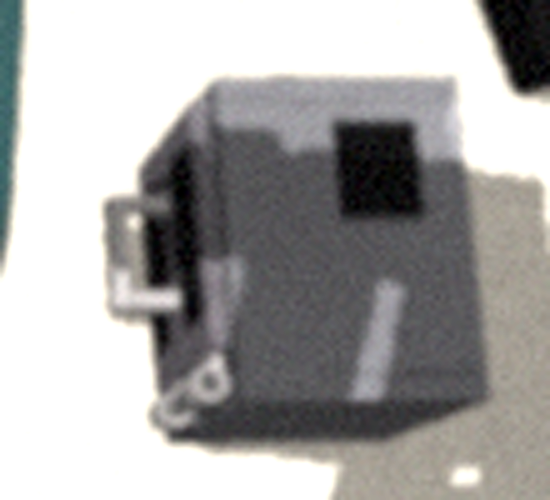

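View pics/s21.png

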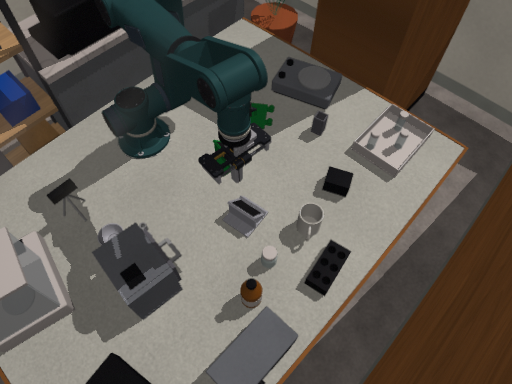

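```bash
python3 - <<'E'
from h import *
print(robot.get_obs()['time'],robot.get_obs()['wrist_force']); print(job.close_job())
E
```

```text
35.2833 [-0.4337 -0.3519 -0.483 ]
the job is handed in; nothing more can be done
None
```

I leaned the door on the aluminium rest by its handle and let go. I then took it by its top edge, hung it on both pins about 60° open, released it and pushed it shut with closed fingers. I handed the job in at 35.3 s of the 72 s allowed; it reported no verdict.

**Lean:** the door came up against the lip at about 9 N. After release its corners were within about 1 px of where they should be in the scene picture.

**Hanging:** the knuckles went down over the pins with no side force. The bracket took the weight within 2–3 mm of the computed height, and the upper knuckle's position in the scene picture agreed to about 0.5 px.

**Shutting:** the door stopped at 7.5 N with no further movement. The last pictures show it flush by eye, the robot clear of everything and the bystanders unmoved; I did not measure the free-edge gap itself.

**Disagreements:** the two cameras first differed by about 4 mm on the hinge position. I aligned by the offset between knuckle and pin within each view instead. I also turned one small tilt correction the wrong way (about 0.02 rad) and undid it before lowering.

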